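Set up a stopper check-weighing

TASK

Get the sample of rubber stoppers ready for weighing and leave the bench tidy. Slide the steel dish along the bench, without lifting it, until it sits centred on the flush weighing plate; only then pour all the stoppers into it from the cup. The emptied cup and every knob weight on the bench go up on the narrow raised ledge, standing upright, and nothing else on the bench is disturbed.

Things in the scene. Friction and masses are not known exactly. Their poses are not given: they have to be found in the camera images.
- plate: thin round steel weighing plate let into the bench, 160 mm in diameter, practically flush (under 2 mm, a dish slides over it freely); origin at its centre on the bench
- dish: loose round steel weighing dish, open on top: 124 mm in diameter at the foot, 132 mm at the rim, 45 mm high, wall 4 mm, floor 4 mm, about 350 g; origin at the centre of its underside, z up
- cup: loose white plastic sample cup standing upright with the stoppers in it: 57 mm in diameter at the foot, 62 mm at 65 mm height, then a lip 69 mm wide on the top 5 mm; 75 mm high, wall 3 mm, floor 4 mm, about 120 g empty; origin at the centre of its underside, z along its axis towards the mouth
- cup_rim (a point): centre of the cup's mouth, 75 mm above its underside
- ledge_top (a point): centre of the top face of the raised storage ledge: a fixed narrow aluminium board 380 mm long (its y) and 56 mm deep (its x), on two feet, top face 60 mm above the bench
- weight_l: steel knob weight about 600 g, standing upright: round body 58 mm in diameter and 32 mm high, on it a round stem 18 mm thick and 40 mm tall, topped by a button 30 mm wide and 7 mm thick (total height 79 mm). Origin at the centre of its underside, z along its axis. May be absent (None from the start)
- weight_m: steel knob weight about 480 g, standing upright: round body 54 mm in diameter and 28 mm high, on it a round stem 18 mm thick and 40 mm tall, topped by a button 30 mm wide and 7 mm thick (total height 75 mm). Origin at the centre of its underside, z along its axis. May be absent (None from the start)
- weight_s: steel knob weight about 380 g, standing upright: round body 50 mm in diameter and 24 mm high, on it a round stem 18 mm thick and 40 mm tall, topped by a button 30 mm wide and 7 mm thick (total height 71 mm). Origin at the centre of its underside, z along its axis. May be absent (None from the start)
- weight_t: steel knob weight about 420 g, standing upright: round body 46 mm in diameter and 36 mm high, on it a round stem 18 mm thick and 40 mm tall, topped by a button 30 mm wide and 7 mm thick (total height 83 mm). Origin at the centre of its underside, z along its axis. May be absent (None from the start)
- jar: amber screw-top jar, 56 mm in diameter and 75 mm high, stands among the weights, not part of the job; origin at the centre of its underside
- flask: clear plastic bottle, 60 mm in diameter and 150 mm high, not part of the job; origin at the centre of its underside
- carton: small cardboard box, 70 x 150 x 40 mm, not part of the job; origin at the centre of its underside
- stopper0: dark rubber stopper, a stubby plug about 20 mm in diameter and 18 mm long, 10 g, starts in the cup; origin at its centre
- stopper1: dark rubber stopper, a stubby plug about 20 mm in diameter and 18 mm long, 10 g, starts in the cup; origin at its centre
- stopper2: dark rubber stopper, a stubby plug about 20 mm in diameter and 18 mm long, 10 g, starts in the cup; origin at its centre
- stopper3: dark rubber stopper, a stubby plug about 20 mm in diameter and 18 mm long, 10 g, starts in the cup; origin at its centre
- stopper4: dark rubber stopper, a stubby plug about 20 mm in diameter and 18 mm long, 10 g, starts in the cup; origin at its centre. May be absent (None from the start)
- stopper5: dark rubber stopper, a stubby plug about 20 mm in diameter and 18 mm long, 10 g, starts in the cup; origin at its centre. May be absent (None from the start)
- stopper6: dark rubber stopper, a stubby plug about 20 mm in diameter and 18 mm long, 10 g, starts in the cup; origin at its centre. May be absent (None from the start)
- stopper7: dark rubber stopper, a stubby plug about 20 mm in diameter and 18 mm long, 10 g, starts in the cup; origin at its centre. May be absent (None from the start)
Not all that is in view belongs to the job. What is shaped like the weight_m but purple is not meant.

How it is judged:
By the outcome, as a careful person would: the job done as asked, in the order asked, and still so for the second after the job is handed in, with the robot touching nothing.
Of stopper4, stopper5, stopper6, stopper7 only 1 to 4 are there at a start; the rules pass over those that are not, and their reading is None.
Of weight_l, weight_m, weight_s, weight_t only 2 to 4 are there at a start; the rules pass over those that are not, and their reading is None.
At some moment in a run one of dish may be knocked a few centimetres aside while the robot is not near it.
Once in a run the grip may slacken for a moment while it holds something.
It also fails if it takes over 210 s, if anything falls off the work surface, if the arm or the gripper's body presses on something with over 40 N, if the wrist force passes 120 N, or if a joint passes its speed limit or range.

ROBOT

A 6-joint arm with a two-finger parallel gripper is mounted at the origin on the work surface. World frame = base frame: x ahead of the robot, y to its left, z up, the work surface at z = 0. Lengths are in m, angles in rad, forces in N, time in s.
With the tool pointing down it reaches from about 0.375 to 0.975 m from the base axis. Payload 3.8 kg.
Tool frame: the origin (TCP) lies at the very end of the fingers, on their centre line; the grasp point (between the pads) lies 19 mm behind it; z points along the fingers, y is the line along which they close (so a half turn about z gives the same grasp; the last joint's range is limited). The gripper opens to 85 mm and grips with 20 to 120 N. Pads are 22 mm wide; open, the fingers measure 114 mm over their backs; the gripper's body (76 mm by 85 mm) begins 54 mm behind the grasp point. The pads swing forward as they close: fully open they stand 13 mm farther back than shut.
Start: joints at [1.137, 0.264, 1.604, -0, 1.274, -0.037], TCP at [0.261, 0.623, 0.231] pointing down, gripper open.
Joint ranges: [-2.63, 2.63], [-0.94, 2.18], [0.31, 2.57], [-1.31, 4.45], [0, 2.66], [-2.55, 2.55]. Speed limits (rad/s): [2.57, 2.57, 3.14, 3.14, 3.14, 3.14].

INTERFACE

Orientations are given as a rotation vector (axis times angle).
In Python, from workcell import bot, vision gives the robot as it stands. The module is installed in compiled form; this text tells all that it offers.
- The arm moves only by the tool play_rows, never from a script. Its argument "moves" is a list that holds one entry, the list of rows, each a list of 7 numbers: the turn, a rotation vector about the tool's x, y, z as a fraction of full scale, then the shift along the tool's x, y, z as a fraction of full scale, then the finger opening in mm, from 0 to 85.4. In form: [[[ax, ay, az, x, y, z, jaw], ...]]. A call has 1 to 5 rows; each row shifts and turns the commanded pose from where the row before left it, along the tool's axes as they then stand; what a row does not reach is not made up. Full scale, the value 1, is 0.1 m for a shift and 0.5 rad for a turn. A row lasts 1/12 s, in which the tool goes at most 41.7 mm and 7.16 degrees, less where a joint would pass 70% of its speed; a pose out of reach is approached as far as the arm can. A call with a number of a shift or a turn outside -1 to 1 is refused whole. A call with a gripper value outside its range is refused whole. The fingers move at their own pace and stop on an object; "newtons" is the grip in N (left out, the last holds). Time passes only in rows, so rows that do not move let the fingers close. It gives the time, the measured TCP pose, the force, the opening and the grip force at its end, in the units of the state.
- bot.read_state(): the state, without advancing time (a new reading comes with each control period).
- vision.read_camera(name): name is "scene" or "top" or "wrist"; returns a dict with "image" (400x640x3 uint8, red, green, blue), "depth" (400x640 float32, m along the optical axis (not along the pixel's ray), 0 where there is no reading), "K" (3x3 intrinsics, pixels), "dist" ([k1, k2, p1, p2, k3] as OpenCV has them; the pictures are not rectified), "R" (3x3) and "t" (3): a world point X has camera coordinates R X + t. Camera axes: x right, y down, z forward; pixel columns grow to the right and rows downward; lengths in m; the calibration is good to about 2 mm. A picture is of the moment at which its call begins.
- bot.finish_job(): hands the job in; it is judged then, once.
The state is a dict: "time": time; "q": joint angles; "joint_vel": joint speeds; "joint_torque": joint torques, N m; "tool_pos": TCP position; "tcp_rot": TCP orientation; "wrist_force": force on the tool from outside, world axes, zero at the start; "torque": the same for the moment, N m; "width": opening from 0.0 (shut) to 1.0 (fully open); "grip_force": force on a finger pad.
Only numpy, scipy, OpenCV 4.12 (cv2) and the standard library are available. Lean on these libraries where they do the work, as an engineer would, in place of code of your own. Each camera call takes 0.05 s, during which the arm holds its last target. There are 200 camera calls.

## Working session

There is one attempt and no reset: what is moved stays moved. The work goes in short steps, Python scripts to look and compute and a tool call to move; the robot and the scene stay as the last step left them, time stands still between calls to the robot, and variables do not carry over. Pictures are saved under pics/ and viewed, at most 14 in all, crops included, and the job is handed in when it is done.

Besides the shell and the picture viewer there is one more tool, called as name([rows], argument=value, ...), one row to a line, values as JSON. play_rows: Moves the arm, as the interface text tells. Its arguments: {"type":"object","properties":{"moves":{"type":"array","items":{"type":"array","items":{"type":"array","items":{"type":"number"}}}},"newtons":{"type":"number"}},"required":["moves"]}

```bash
mkdir -p pics
cat > h.py <<'E'
import numpy as np, cv2, json
from workcell import bot, vision
from scipy.spatial.transform import Rotation as Rn
def cam(n, save=None):
    c=vision.read_camera(n)
    if save: cv2.imwrite('pics/'+save+'.png', c['image'][:,:,::-1])
    return c
def rays(c,px):
    u=cv2.undistortPoints(np.array(px,float).reshape(-1,1,2),np.array(c['K']),np.array(c['dist'])).reshape(-1,2)
    d=np.c_[u,np.ones(len(u))]@c['R']; o=-np.array(c['R']).T@c['t']
    return o,d
def onplane(c,px,z):
    o,d=rays(c,px); return o+d*((z-o[2])/d[:,2])[:,None]
def cloud(c):
    h,w=c['depth'].shape; v,u=np.mgrid[:h,:w]
    px=np.c_[u.ravel(),v.ravel()]; o,d=rays(c,px)
    return (o+d*c['depth'].reshape(-1,1)).reshape(h,w,3)
E
python3 - <<'E'
from h import *
for n in('scene','top','wrist'):
    c=cam(n,n+'0'); np.savez(n+'0.npz',**c); print(n,np.round(-np.array(c['R']).T@c['t'],3),np.round(c['R'],2).tolist())
s=bot.read_state(); print(s)
E
```

```text
scene [1.147 0.013 1.085] [[-0.02, 1.0, -0.01], [0.83, 0.01, -0.56], [-0.56, -0.02, -0.83]]
top [0.301 0.025 1.055] [[-0.11, -0.99, 0.0], [-0.97, 0.11, -0.21], [0.21, -0.02, -0.98]]
wrist [0.185 0.652 0.373] [[0.39, 0.92, -0.0], [0.87, -0.37, 0.32], [0.29, -0.13, -0.95]]
{'time': 0.15, 'q': array([ 1.13710108e+00,  2.64591969e-01,  1.60505488e+00,  2.86989582e-05,
        1.27372662e+00, -3.68953865e-02]), 'joint_vel': array([-0.00059842, -0.00220456, -0.00152309,  0.00127004, -0.00087236,
       -0.00046209]), 'joint_torque': array([-1.99873452e-04, -5.15906811e+01, -3.67960024e+01, -7.97216262e-05,
        8.19924666e-03, -2.84463380e-05]), 'tool_pos': array([0.26061604, 0.62203913, 0.23024298]), 'tcp_rot': array([-6.19136403e-01, -3.07952776e+00,  2.70979505e-03]), 'wrist_force': array([-0.03143907, -0.22736281,  0.04652842]), 'torque': array([ 0.00945246,  0.0365956 , -0.01179533]), 'grip_force': 0.0, 'width': 1.002357754875246}
```

View pics/scene0.png

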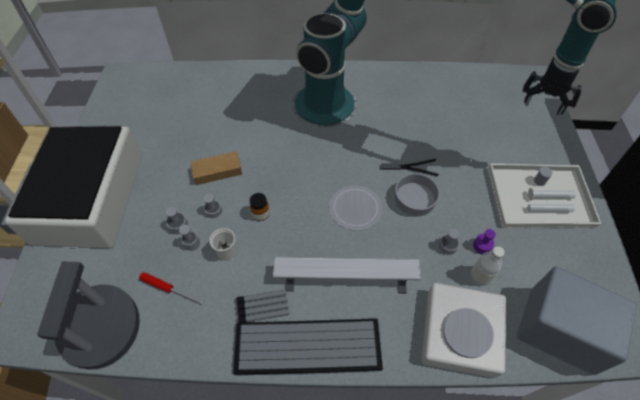

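View pics/top0.png

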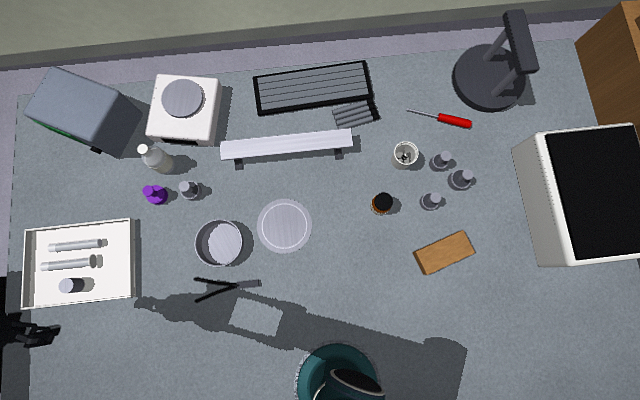

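The scene view shows the dish at (416,194), plate (356,207), cup (222,243) and ledge (346,270). There are four grey weights at (174,219), (212,205), (188,237) and (450,241). The jar is at (259,206), the purple decoy at (485,242) and the flask at (487,268). The top view matches: dish (219,242), plate (284,225), cup (405,154), weights (442,160), (461,179), (432,201) and (190,188). A pair of tweezers lies beside the dish at (225,288).

Run:
```python
from h import *
for n in('top','scene'):
    c=dict(np.load(n+'0.npz')); P=cloud(c); z=P[...,2]
    ok=(c['depth']>0)&(z>0.012)&(z<.2)&(P[...,0]>.3)&(P[...,0]<.85)&(abs(P[...,1])<.65)
    k,lab,st,_=cv2.connectedComponentsWithStats(ok.astype(np.uint8),connectivity=4)
    print(n,'bench z',np.median(z[(abs(z)<.02)]))
    for i in range(1,k):
        if st[i,4]<60: continue
        m=lab==i; p=P[m]; zt=np.percentile(p[:,2],98); t=p[p[:,2]>zt-.005]
        px=np.argwhere(m).mean(0)[::-1]
        mm=(t.min(0)+t.max(0))/2
        print(np.round(px),st[i,4],'ztop',round(zt,4),'topmid',np.round(mm[:2],4),'ext',np.round(np.ptp(t,axis=0)[:2],3),'all',np.round(p.min(0)[:2],3),np.round(p.max(0)[:2],3),c['image'][m].mean(0).astype(int))
# plate by ellipse on both views
for n,box in(('top',(240,180,330,270)),('scene',(320,175,395,240))):
    c=dict(np.load(n+'0.npz')); x0,y0,x1,y1=box
    g=cv2.cvtColor(c['image'],cv2.COLOR_RGB2GRAY)[y0:y1,x0:x1]
    ed=cv2.Canny(g,30,80); cs,_=cv2.findContours(cv2.threshold(g,0,255,cv2.THRESH_OTSU)[1],cv2.RETR_EXTERNAL,cv2.CHAIN_APPROX_NONE)
    b=max(cs,key=cv2.contourArea).reshape(-1,2)+[x0,y0]
    p=onplane(c,b,0.001); (e,ax,_)=cv2.fitEllipse((p[:,:2]*1000).astype(np.float32)); print('plate',n,e,ax)
```

```text
top bench z 0.0008578121795511651
[489.  86.] 2337 ztop 0.1962 topmid [ 0.7933 -0.5772] ext [0.113 0.046] all [ 0.718 -0.65 ] [ 0.85  -0.468] [59 60 67]
[305. 122.] 5506 ztop 0.0637 topmid [0.6663 0.0666] ext [0.058 0.38 ] all [ 0.637 -0.221] [0.85  0.257] [137 139 149]
[ 99. 119.] 4036 ztop 0.1535 topmid [0.7762 0.5763] ext [0.148 0.147] all [0.699 0.497] [0.85 0.65] [ 93  99 111]
[184. 119.] 3349 ztop 0.0751 topmid [0.8139 0.3561] ext [0.072 0.118] all [0.703 0.257] [0.85  0.468] [183 182 186]
[454. 120.] 270 ztop 0.0292 topmid [ 0.7009 -0.4448] ext [0.048 0.09 ] all [ 0.673 -0.49 ] [ 0.725 -0.398] [165  10   7]
[547. 190.] 5541 ztop 0.155 topmid [ 0.4424 -0.6331] ext [0.285 0.034] all [ 0.3  -0.65] [ 0.6   -0.596] [118 118 117]
[405. 154.] 434 ztop 0.0775 topmid [ 0.5967 -0.2659] ext [0.068 0.068] all [ 0.563 -0.3  ] [ 0.632 -0.232] [147 146 144]
[156. 158.] 679 ztop 0.1523 topmid [0.6616 0.4342] ext [0.027 0.026] all [0.632 0.406] [0.689 0.461] [134 135 135]
[440. 160.] 297 ztop 0.0863 topmid [ 0.5739 -0.3731] ext [0.027 0.03 ] all [ 0.55  -0.395] [ 0.597 -0.349] [102 103 112]
[4
[... 2783 characters left out ...]
0.005] all [ 0.721 -0.65 ] [ 0.85 -0.47] [60 63 68]
[558. 303.] 3630 ztop 0.1539 topmid [0.7792 0.5757] ext [0.142 0.148] all [0.702 0.495] [0.85 0.65] [ 90  97 104]
[162. 284.] 423 ztop 0.0308 topmid [ 0.7052 -0.4465] ext [0.049 0.092] all [ 0.676 -0.496] [ 0.758 -0.308] [118  43  41]
[464. 312.] 3728 ztop 0.0759 topmid [0.816  0.3538] ext [0.068 0.121] all [0.707 0.255] [0.85  0.468] [151 153 156]
[297. 323.] 3979 ztop 0.0275 topmid [ 0.7972 -0.0398] ext [0.106 0.359] all [ 0.717 -0.221] [0.85  0.146] [80 85 89]
plate top (449.6553649902344, 92.83777618408203) (295.1114196777344, 310.95697021484375)
plate scene (436.6715393066406, 100.93894958496094) (258.62713623046875, 272.4076232910156)
```

Run:
```python
from h import *
im=cv2.imread('pics/top0.png'); a=cv2.resize(im[120:290,130:500],None,fx=2,fy=2,interpolation=2)
cv2.imwrite('pics/topc.png',a)
```

```text
(no output)
```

View pics/topc.png

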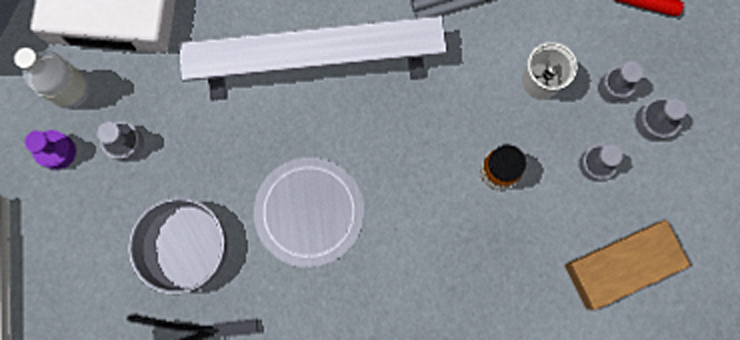

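The crop confirms four grey weights (two at the right cluster's edge at (630,70) and (670,105), one at (605,160), one at (120,140)). The plate shows at (309,212) and the dish at (178,245). I'll measure the plate next and compute the first move.

```bash
cat >> h.py <<'E'
# standard "down" tool frame for yaw of tool-y in world (tool y at angle a)
def down(a): 
    y=np.array([np.cos(a),np.sin(a),0]); z=np.array([0,0,-1.]); return np.c_[np.cross(y,z),y,z]
def delta(p,Rt=None,s=None):
    """shift in present tool axes (units of 0.1 m) and turn (units 0.5 rad) to target"""
    s=s or bot.read_state(); Rc=Rn.from_rotvec(s['tcp_rot']).as_matrix()
    sh=Rc.T@(np.array(p)-s['tool_pos'])/.1
    rv=Rn.from_matrix(Rc.T@Rt).as_rotvec()/.5 if Rt is not None else np.zeros(3)
    return np.round(rv,3),np.round(sh,3)
E
python3 - <<'E'
from h import *
for n,box in(('top',(245,185,325,265)),('scene',(322,178,392,236))):
    c=dict(np.load(n+'0.npz')); x0,y0,x1,y1=box; im=c['image'].astype(int)
    d=im[...,0]-0.0; bg=np.median(np.r_[im[y0,x0:x1],im[y1,x0:x1]],axis=0)
    m=(abs(im-bg).sum(2)>30)
    m=((im[...,0]-im[...,1]+3)>0)&0 if 0 else m
    M=np.zeros(m.shape,np.uint8); M[y0:y1,x0:x1]=m[y0:y1,x0:x1]; M=cv2.morphologyEx(M,cv2.MORPH_OPEN,np.ones((3,3)))
    cs,_=cv2.findContours(M,cv2.RETR_EXTERNAL,cv2.CHAIN_APPROX_NONE); b=max(cs,key=cv2.contourArea).reshape(-1,2)
    p=onplane(c,b,0.0); e,ax,_=cv2.fitEllipse((p[:,:2]*1000).astype(np.float32)); print(n,bg,e,ax,p.min(0),p.max(0))
    s=0 
print(delta([.573,.356,.20],down(0)))
E
```

```text
top [136. 144. 152.] (441.8427429199219, 99.08234405517578) (157.73678588867188, 158.65927124023438) [0.36332859 0.0189235  0.        ] [0.52115028 0.17995786 0.        ]
scene [108. 116. 120.] (441.1907043457031, 97.94837188720703) (149.5429229736328, 151.8611602783203) [0.3658034  0.02205521 0.        ] [0.51613335 0.17308932 0.        ]
(array([-3.000e-03,  2.000e-03,  2.348e+00]), array([-3.909, -1.246,  0.304]))
```

play_rows([
  [[0,0,0.235,0,0,-0.1,50],[0,0,0.235,0,0,0,50],[0,0,0.235,0,0,0,50],[0,0,0.235,0,0,0,50],[0,0,0.235,0,0,0,50]],
], newtons=60)

```text
time: 0.57
tool_pos: [0.2608, 0.6223, 0.2408]
tcp_rot: [1.493, 2.764, -0.001]
wrist_force: [0.0, -0.8, -0.0]
width: 0.584
grip_force: 0.0
```

play_rows([
  [[0,0,0.235,0,0,0,50],[0,0,0.235,0,0,0,50],[0,0,0.235,0,0,0,50],[0,0,0.235,0,0,0,50],[0,0,0.235,0,0,0,50]],
])

```text
time: 0.98
tool_pos: [0.2607, 0.6223, 0.2407]
tcp_rot: [2.229, 2.214, -0.001]
wrist_force: [0.9, -0.5, -0.6]
width: 0.586
grip_force: 0.0
```

play_rows([
  [[0,0,0,-0.266,0.312,0.04,50],[0,0,0,-0.266,0.312,0.04,50],[0,0,0,-0.266,0.312,0.04,50],[0,0,0,-0.266,0.312,0.04,50],[0,0,0,-0.266,0.312,0.04,50]],
])

```text
time: 1.4
tool_pos: [0.4175, 0.488, 0.2207]
tcp_rot: [2.222, 2.221, -0.001]
wrist_force: [-0.3, 0.5, 0.2]
width: 0.581
grip_force: 0.0
```

play_rows([
  [[0,0,0,-0.266,0.312,0.04,50],[0,0,0,-0.266,0.312,0.04,50],[0,0,0,-0.266,0.312,0.04,50],[0,0,0,-0.266,0.312,0.04,50],[0,0,0,-0.266,0.312,0.04,50]],
])

```text
time: 1.82
tool_pos: [0.5736, 0.3545, 0.2007]
tcp_rot: [-2.222, -2.22, 0.001]
wrist_force: [-0.0, 0.1, 0.4]
width: 0.583
grip_force: 0.0
```

Run:
```python
from h import *
c=cam('wrist','w1'); np.savez('w1.npz',**c)
P=cloud(c); z=P[...,2]; ok=(z>.06)&(z<.1)&(c['depth']>0)
k,lab,st,_=cv2.connectedComponentsWithStats(ok.astype(np.uint8))
for i in range(1,k):
    if st[i,4]>100:
        p=P[lab==i]; print(st[i],np.round((p.min(0)+p.max(0))/2,4),np.round(np.ptp(p,axis=0),3),np.percentile(p[:,2],95))
print(delta([.573,.356,.033],down(0))); s=bot.read_state(); print(s['tool_pos'],s['q'])
```

```text
[ 557    0   83   35 1643] [0.8101 0.5094 0.08  ] [0.054 0.026 0.04 ] 0.09752013773144971
[ 298   55   34   37 1000] [0.5706 0.456  0.0735] [0.028 0.029 0.008] 0.0762117898761689
[ 383   62   76   75 1464] [0.6593 0.4344 0.08  ] [0.052 0.059 0.04 ] 0.09937522597564587
[  445    71   195   185 14281] [0.8121 0.3664 0.0671] [0.204 0.19  0.014] 0.07275527838644008
[544  82  44  27 282] [0.8085 0.4421 0.0614] [0.044 0.023 0.003] 0.06139645760685988
[509  95  46  27 281] [0.7759 0.429  0.0611] [0.048 0.024 0.002] 0.06127553571192673
[584  95  32  25 225] [0.8474 0.4322 0.061 ] [0.036 0.022 0.002] 0.061420248178713346
[302 170  31  31 786] [0.5724 0.3563 0.072 ] [0.029 0.03  0.01 ] 0.07595326846468753
(array([ 0.007,  0.01 , -0.01 ]), array([ 0.082, -0.069,  1.666]))
[0.57933479 0.34859696 0.19969078] [ 0.50789798  0.28552245  1.63569362 -0.00631412  1.21974491  0.5149769 ]
```

View pics/w1.png

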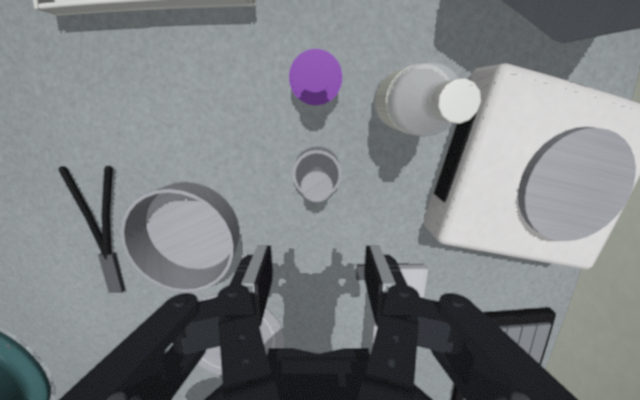

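The wrist view shows weight_m at (317,178), right where I expected it, with its top at about 76 mm. The purple decoy is at (315,76) and the flask at (430,100). I'll go down and grip.

play_rows([
  [[0,0,0,0,0,0.3,50],[0,0,0,0,0,0.4,50],[0,0,0,0,0,0.4,50],[0,0,0,0,0,0.35,50],[0,0,0,0,0,0.21,50]],
])

```text
time: 2.28
tool_pos: [0.5694, 0.3544, 0.0299]
tcp_rot: [-2.222, -2.219, 0.011]
wrist_force: [-0.5, -1.3, -0.4]
width: 0.581
grip_force: 0.0
```

play_rows([
  [[0,0,0,0,0,0,50],[0,0,0,0,0,0,10],[0,0,0,0,0,0,10],[0,0,0,0,0,0,10],[0,0,0,0,0,0,10]],
], newtons=80)

```text
time: 2.7
tool_pos: [0.5736, 0.3569, 0.0371]
tcp_rot: [2.222, 2.22, 0.004]
wrist_force: [0.4, 1.4, -5.0]
width: 0.313
grip_force: 78.7
```

play_rows([
  [[0,0,0,0,0,-0.05,10],[0,0,0,0,0,-0.1,10],[0,0,0,0,0,-0.15,10],[0,0,0,0,0,0,10],[0,0,0,0,0,0,10]],
])

```text
time: 3.12
tool_pos: [0.5745, 0.3574, 0.0683]
tcp_rot: [2.221, 2.219, 0.008]
wrist_force: [0.5, -0.2, -4.6]
width: 0.314
grip_force: 78.9
```

Width 0.314 means about 27 mm, not the 18 mm stem. I'll look before carrying on.

Run:
```python
from h import *
a=cam('wrist')['image'][120:400,200:440]; b=cam('scene')['image'][170:290,400:510]
o=np.hstack([cv2.resize(a,(480,560)),cv2.resize(b,(320,560))]); cv2.imwrite('pics/chk.png',o[:,:,::-1]); print(bot.read_state()['width'],bot.read_state()['tool_pos'])
```

```text
0.315439996257064 [0.57282893 0.35633327 0.06595226]
```

View pics/chk.png

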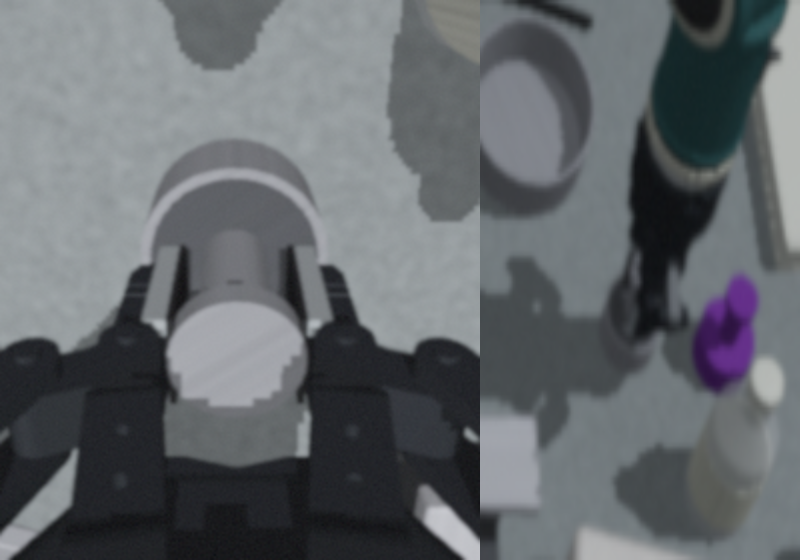

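The finger linkage caught the button at (237,345) and the pads are not touching the stem. I'll set it down and re-grip with the pads on the button itself, TCP 22 mm below the top.

play_rows([
  [[0,0,0,0,0,0.15,10],[0,0,0,0,0,0.1,10],[0,0,0,0,0,0.05,10],[0,0,0,0,0,0,10],[0,0,0,0,0,0,50]],
])

```text
time: 3.63
tool_pos: [0.5718, 0.3559, 0.0339]
tcp_rot: [-2.222, -2.22, 0.003]
wrist_force: [-0.2, -0.2, 0.3]
width: 0.431
grip_force: 0.0
```

play_rows([
  [[0,0,0,0,0,0,50],[0,0,0,0,0,0,50],[0,0,0,0,0,-0.1,50],[0,0,0,0,0,-0.09,50],[0,0,0,0,0,0,50]],
])

```text
time: 4.05
tool_pos: [0.5747, 0.3574, 0.0576]
tcp_rot: [2.222, 2.219, 0.008]
wrist_force: [0.3, 0.2, 0.1]
width: 0.586
grip_force: 0.0
```

play_rows([
  [[0,0,0,0,0,0,15],[0,0,0,0,0,0,15],[0,0,0,0,0,0,15],[0,0,0,0,0,0,15],[0,0,0,0,0,0,15]],
])

```text
time: 4.47
tool_pos: [0.5728, 0.3567, 0.0557]
tcp_rot: [-2.222, -2.22, -0.002]
wrist_force: [-2.6, -0.1, 7.4]
width: 0.311
grip_force: 78.1
```

Run:
```python
from h import *
s=bot.read_state(); print(s['width'],s['tool_pos'],s['wrist_force'],s['grip_force'])
a=cam('wrist')['image'][120:400,200:440]
o=cv2.resize(a,(480,560)); cv2.imwrite('pics/chk2.png',o[:,:,::-1])
```

```text
0.31098123076677026 [0.57276507 0.35673163 0.05567467] [-2.60519258 -0.14021704  7.35252341] 78.1303060054779
```

View pics/chk2.png

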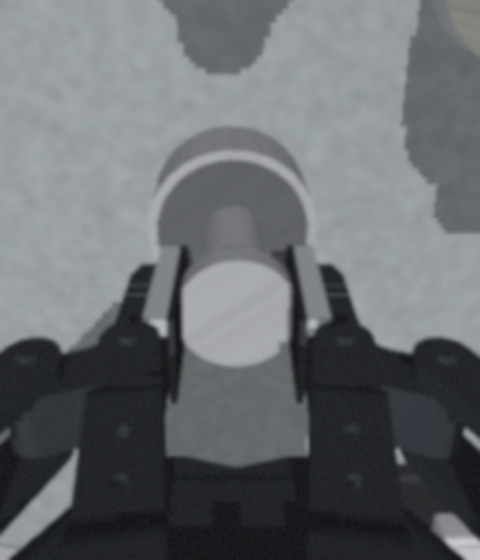

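The pads now hold the button squarely at (237,312). I'll lift and carry it to the ledge.

play_rows([
  [[0,0,0,0,0,-0.15,15],[0,0,0,0,0,-0.25,15],[0,0,0,0,0,-0.3,15],[0,0,0,0,0,-0.25,15],[0,0,0,0,0,-0.2,15]],
])

```text
time: 4.93
tool_pos: [0.5724, 0.3561, 0.1709]
tcp_rot: [2.222, 2.22, -0.0]
wrist_force: [0.5, 0.6, -5.2]
width: 0.309
grip_force: 79.2
```

play_rows([
  [[0,0,0,-0.15,0.1,0,15],[0,0,0,-0.35,0.24,0,15],[0,0,0,-0.4,0.28,0,15],[0,0,0,-0.33,0.24,0,15],[0,0,0,-0.157,0.102,0,15]],
])

```text
time: 5.35
tool_pos: [0.6659, 0.219, 0.1685]
tcp_rot: [2.223, 2.217, -0.004]
wrist_force: [0.5, -0.3, -3.2]
width: 0.308
grip_force: 79.4
```

play_rows([
  [[0,0,0,0,0,0,15],[0,0,0,0,0,0.1,15],[0,0,0,0,0,0.2,15],[0,0,0,0,0,0.1,15],[0,0,0,0,0,0.08,15]],
])

```text
time: 5.77
tool_pos: [0.6613, 0.2244, 0.1179]
tcp_rot: [-2.219, -2.22, 0.007]
wrist_force: [-0.2, -0.1, -4.3]
width: 0.311
grip_force: 79.5
```

play_rows([
  [[0,0,0,0,0,0,15],[0,0,0,0,0,0,15]],
])

```text
time: 5.93
tool_pos: [0.6629, 0.2245, 0.12]
tcp_rot: [-2.22, -2.221, 0.003]
wrist_force: [0.0, -0.7, -4.5]
width: 0.31
grip_force: 79.5
```

play_rows([
  [[0,0,0,-0.065,0.06,0,15],[0,0,0,0,0,0,15],[0,0,0,0,0,0.03,15],[0,0,0,0,0,0.02,15],[0,0,0,0,0,0,15]],
])

```text
time: 6.35
tool_pos: [0.6699, 0.2173, 0.116]
tcp_rot: [-2.223, -2.22, 0.001]
wrist_force: [-0.1, 0.3, -3.7]
width: 0.312
grip_force: 79.6
```

play_rows([
  [[0,0,0,0,0,0.01,15],[0,0,0,0,0,0,15]],
])

```text
time: 6.52
tool_pos: [0.6701, 0.2176, 0.116]
tcp_rot: [-2.222, -2.22, -0.0]
wrist_force: [-2.0, -0.9, -0.6]
width: 0.309
grip_force: 79.8
```

play_rows([
  [[0,0,0,0,0,0,35],[0,0,0,0,0,0,45],[0,0,0,0,0,0,45],[0,0,0,0,0,-0.2,45],[0,0,0,0,0,-0.35,45]],
])

```text
time: 6.93
tool_pos: [0.667, 0.2165, 0.1655]
tcp_rot: [-2.219, -2.217, 0.013]
wrist_force: [0.7, -0.8, -0.4]
width: 0.525
grip_force: 0.0
```

play_rows([
  [[0,0,0,-0.363,-0.1367,-0.05,50],[0,0,0,-0.363,-0.1367,-0.05,50],[0,0,0,-0.363,-0.1367,-0.05,50],[0,0,0,-0.363,-0.1367,0,50],[0,0,0,-0.363,-0.1367,0,50]],
])

```text
time: 7.35
tool_pos: [0.6019, 0.0347, 0.1869]
tcp_rot: [2.22, 2.219, 0.004]
wrist_force: [1.0, 0.0, -0.6]
width: 0.583
grip_force: 0.0
```

play_rows([
  [[0,0,0,-0.363,-0.1367,0,50],[0,0,0,-0.363,-0.1367,0,50],[0,0,0,-0.363,-0.1367,0,50],[0,0,0,-0.363,-0.1367,0,50],[0,0,0,-0.363,-0.1367,0,50]],
])

```text
time: 7.77
tool_pos: [0.5328, -0.1472, 0.1864]
tcp_rot: [2.221, 2.219, 0.002]
wrist_force: [-0.4, 0.0, 0.6]
width: 0.586
grip_force: 0.0
```

play_rows([
  [[0,0,0,-0.363,-0.1367,0,50],[0,0,0,-0.363,-0.1367,0,50],[0,0,0,-0.363,-0.1367,0,50],[0,0,0,-0.363,-0.1367,0,50],[0,0,0,-0.363,-0.1367,0,50]],
])

```text
time: 8.18
tool_pos: [0.4641, -0.329, 0.1864]
tcp_rot: [2.221, 2.219, 0.001]
wrist_force: [0.6, 0.7, -0.1]
width: 0.582
grip_force: 0.0
```

play_rows([
  [[0,0,0,0,0,0,50],[0,0,0,0,0,0,50],[0,0,0,0,0,0,50]],
])

```text
time: 8.43
tool_pos: [0.4647, -0.327, 0.1857]
tcp_rot: [2.223, 2.219, 0.001]
wrist_force: [0.4, -0.2, -0.1]
width: 0.584
grip_force: 0.0
```

```bash
cat >> h.py <<'E'
def blobs(name,z0,z1,save=None,amin=150,xr=(.3,.75)):
    c=cam(name,save); P=cloud(c); z=P[...,2]; ok=(z>z0)&(z<z1)&(c['depth']>0)&(P[...,0]>xr[0])&(P[...,0]<xr[1])
    k,lab,st,_=cv2.connectedComponentsWithStats(ok.astype(np.uint8),connectivity=4)
    for i in range(1,k):
        if st[i,4]>amin:
            p=P[lab==i]; print(name,st[i,:4],np.round((p.min(0)+p.max(0))[:2]/2,4),'ext',np.round(np.ptp(p,axis=0)[:2],3),'z95',round(np.percentile(p[:,2],95),4))
    return c
E
python3 - <<'E'
from h import *
blobs('wrist',.062,.1,'w2'); blobs('top',.125,.15,amin=20)
s=bot.read_state(); print(s['tool_pos'],s['q'],delta([.464,-.3265,.0495],down(0)))
E
```

```text
wrist [291   0  65  53] [ 0.4689 -0.1915] ext [0.05  0.036] z95 0.0762
wrist [432  84  81  82] [ 0.5983 -0.2678] ext [0.07  0.069] z95 0.0755
wrist [301 175  32  33] [ 0.4634 -0.3277] ext [0.029 0.03 ] z95 0.0719
wrist [418 224  34  33] [ 0.5744 -0.3736] ext [0.03  0.031] z95 0.0839
wrist [354 271  15  28] [ 0.5082 -0.4255] ext [0.015 0.028] z95 0.0799
top [ 57 123  50  21] [0.7252 0.6044] ext [0.049 0.125] z95 0.1495
top [587 123  46   6] [ 0.5919 -0.809 ] ext [0.017 0.131] z95 0.1415
top [222 135  12  12] [0.6662 0.2166] ext [0.03  0.029] z95 0.1383
top [141 146  11  11] [0.6588 0.4317] ext [0.021 0.026] z95 0.1496
top [543 177   8  19] [ 0.4498 -0.6027] ext [0.048 0.012] z95 0.1378
[ 0.4650855  -0.32584673  0.18547393] [-6.55233766e-01  9.59997520e-02  1.88728882e+00  4.13428260e-04
  1.15802535e+00 -6.55600679e-01] (array([ 0.001, -0.   ,  0.   ]), array([-0.007, -0.011,  1.36 ]))
```

play_rows([
  [[0,0,0,0,-0.01,0.3,50],[0,0,0,0,0,0.4,50],[0,0,0,0,0,0.35,50],[0,0,0,0,0,0.2,50],[0,0,0,0,0,0.09,50]],
])

```text
time: 8.95
tool_pos: [0.4617, -0.3233, 0.0473]
tcp_rot: [-2.215, -2.218, 0.001]
wrist_force: [0.1, 0.6, -0.3]
width: 0.586
grip_force: 0.0
```

play_rows([
  [[0,0,0,0,0,0,50],[0,0,0,0,0,0,15],[0,0,0,0,0,0,15],[0,0,0,0,0,0,15],[0,0,0,0,0,0,15]],
])

```text
time: 9.37
tool_pos: [0.465, -0.3277, 0.0536]
tcp_rot: [2.22, 2.218, 0.001]
wrist_force: [-0.3, 1.3, 4.2]
width: 0.309
grip_force: 78.7
```

play_rows([
  [[0,0,0,0,0,-0.15,15],[0,0,0,0,0,-0.3,15],[0,0,0,0,0,-0.35,15],[0,0,0,0,0,-0.3,15],[0,0,0,0,0,-0.2,15]],
])

```text
time: 9.78
tool_pos: [0.4647, -0.3278, 0.1852]
tcp_rot: [2.219, 2.217, 0.001]
wrist_force: [0.0, -1.5, -3.4]
width: 0.311
grip_force: 79.3
```

Run:
```python
from h import *
s=bot.read_state(); print(s['tool_pos'],s['width'],s['wrist_force'],s['grip_force'],delta([.669,.15,.18],down(0)))
```

```text
[ 0.46465925 -0.32780301  0.18517839] 0.31072914891257564 [ 0.0315358  -1.47068123 -3.37714687] 79.28937435150146 (array([ 0.008,  0.006, -0.003]), array([4.781, 2.037, 0.046]))
```

play_rows([
  [[0,0,0,0.3675,0.1575,0,15],[0,0,0,0.3675,0.1575,0,15],[0,0,0,0.3675,0.1575,0,15],[0,0,0,0.3675,0.1575,0,15],[0,0,0,0.3675,0.1575,0,15]],
])

```text
time: 10.2
tool_pos: [0.5426, -0.1417, 0.1816]
tcp_rot: [2.223, 2.219, 0.001]
wrist_force: [0.4, -1.2, -3.2]
width: 0.311
grip_force: 79.2
```

play_rows([
  [[0,0,0,0.3675,0.1575,0,15],[0,0,0,0.3675,0.1575,0,15],[0,0,0,0.3675,0.1575,0,15],[0,0,0,0.3675,0.1575,0,15],[0,0,0,0.3675,0.1575,0,15]],
])

```text
time: 10.62
tool_pos: [0.6216, 0.0424, 0.1814]
tcp_rot: [2.222, 2.22, 0.0]
wrist_force: [0.8, -0.9, -3.9]
width: 0.309
grip_force: 79.2
```

play_rows([
  [[0,0,0,0.3675,0.1575,0,15],[0,0,0,0.3675,0.1575,0,15],[0,0,0,0.3675,0.1575,0,15],[0,0,0,0,0,0.2,15],[0,0,0,0,0,0.3,15]],
])

```text
time: 11.03
tool_pos: [0.673, 0.1544, 0.1355]
tcp_rot: [2.215, 2.22, 0.014]
wrist_force: [0.2, -0.7, -4.3]
width: 0.309
grip_force: 79.6
```

play_rows([
  [[0,0,0,0,0,0.12,15],[0,0,0,0,0,0,15],[0,0,0,0,0,0,15],[0,0,0,0,0,0,15]],
])

```text
time: 11.37
tool_pos: [0.6693, 0.1501, 0.1204]
tcp_rot: [2.223, 2.219, 0.002]
wrist_force: [0.6, -0.6, -2.7]
width: 0.309
grip_force: 80.1
```

play_rows([
  [[0,0,0,0,0,0.05,15],[0,0,0,0,0,0.01,15],[0,0,0,0,0,0,15],[0,0,0,0,0,0,15]],
])

```text
time: 11.7
tool_pos: [0.669, 0.1504, 0.1138]
tcp_rot: [2.223, 2.22, 0.001]
wrist_force: [0.5, 0.0, -2.6]
width: 0.311
grip_force: 80.2
```

play_rows([
  [[0,0,0,0,0,0.01,15],[0,0,0,0,0,0,15]],
])

```text
time: 11.87
tool_pos: [0.6691, 0.1508, 0.1136]
tcp_rot: [2.222, 2.22, 0.001]
wrist_force: [-2.6, -0.9, 3.1]
width: 0.309
grip_force: 80.7
```

play_rows([
  [[0,0,0,0,0,0,35],[0,0,0,0,0,0,45],[0,0,0,0,0,0,45],[0,0,0,0,0,-0.2,45],[0,0,0,0,0,-0.4,45]],
])

```text
time: 12.28
tool_pos: [0.6644, 0.1499, 0.1658]
tcp_rot: [-2.218, -2.215, 0.016]
wrist_force: [0.0, -0.0, 0.2]
width: 0.528
grip_force: 0.0
```

play_rows([
  [[0,0,0,0,0,-0.2,50],[0,0,0,-0.374,-0.068,0,50],[0,0,0,-0.374,-0.068,0,50],[0,0,0,-0.374,-0.068,0,50],[0,0,0,-0.374,-0.068,0,50]],
])

```text
time: 12.7
tool_pos: [0.6414, 0.0, 0.1929]
tcp_rot: [2.22, 2.221, 0.001]
wrist_force: [0.5, -0.8, 0.2]
width: 0.58
grip_force: 0.0
```

play_rows([
  [[0,0,0,-0.374,-0.068,0,50],[0,0,0,-0.374,-0.068,0,50],[0,0,0,-0.374,-0.068,0,50],[0,0,0,-0.374,-0.068,0,50],[0,0,0,-0.374,-0.068,0,50]],
])

```text
time: 13.12
tool_pos: [0.607, -0.1877, 0.1927]
tcp_rot: [2.222, 2.22, 0.001]
wrist_force: [1.3, -0.1, 0.5]
width: 0.59
grip_force: 0.0
```

play_rows([
  [[0,0,0,-0.374,-0.068,0,50],[0,0,0,-0.374,-0.068,0,50],[0,0,0,-0.374,-0.068,0,50],[0,0,0,-0.374,-0.068,0,50],[0,0,0,-0.374,-0.068,0,50]],
])

```text
time: 13.53
tool_pos: [0.5727, -0.3748, 0.1925]
tcp_rot: [2.222, 2.22, 0.0]
wrist_force: [0.4, 0.3, 1.0]
width: 0.589
grip_force: 0.0
```

play_rows([
  [[0,0,0,0,0,0,50],[0,0,0,0,0,0,50],[0,0,0,0,0,0,50]],
])

```text
time: 13.78
tool_pos: [0.573, -0.3727, 0.1921]
tcp_rot: [-2.223, -2.219, -0.001]
wrist_force: [-0.4, 0.1, -0.5]
width: 0.587
grip_force: 0.0
```

Run:
```python
from h import *
blobs('wrist',.062,.1,'w3')
s=bot.read_state(); print(s['tool_pos'],s['q'],delta([.574,-.373,.063],down(0)))
```

```text
wrist [307  22  83  90] [ 0.5981 -0.2677] ext [0.068 0.069] z95 0.0757
wrist [304 176  33  34] [ 0.5747 -0.3735] ext [0.029 0.03 ] z95 0.084
wrist [245 227  32  28] [ 0.5164 -0.4238] ext [0.03  0.027] z95 0.0799
wrist [179 363  43  29] [ 0.4364 -0.6017] ext [0.046 0.005] z95 0.0983
[ 0.57324089 -0.37190717  0.19214529] [-6.12263028e-01  3.04386047e-01  1.62575080e+00  6.24976113e-04
  1.21185826e+00 -6.11808320e-01] (array([ 0.   , -0.001, -0.001]), array([-0.012,  0.008,  1.291]))
```

play_rows([
  [[0,0,0,0,0.01,0.3,50],[0,0,0,0,0,0.4,50],[0,0,0,0,0,0.35,50],[0,0,0,0,0,0.15,50],[0,0,0,0,0,0.08,50]],
])

```text
time: 14.25
tool_pos: [0.5723, -0.3696, 0.0605]
tcp_rot: [-2.216, -2.218, 0.002]
wrist_force: [-0.5, -0.5, -0.4]
width: 0.586
grip_force: 0.0
```

play_rows([
  [[0,0,0,0,0,0,50],[0,0,0,0,0,0,15],[0,0,0,0,0,0,15],[0,0,0,0,0,0,15],[0,0,0,0,0,0,15]],
])

```text
time: 14.67
tool_pos: [0.5758, -0.3739, 0.0675]
tcp_rot: [2.219, 2.217, 0.002]
wrist_force: [-0.7, 1.2, 6.0]
width: 0.31
grip_force: 78.6
```

play_rows([
  [[0,0,0,0,0,-0.15,15],[0,0,0,0,0,-0.3,15],[0,0,0,0,0,-0.35,15],[0,0,0,0,0,-0.3,15],[0,0,0,0,0,-0.2,15]],
])

```text
time: 15.08
tool_pos: [0.5748, -0.3735, 0.1987]
tcp_rot: [2.22, 2.217, 0.001]
wrist_force: [1.1, -0.1, -3.7]
width: 0.304
grip_force: 79.4
```

Run:
```python
from h import *
s=bot.read_state(); print(s['tool_pos'],s['width'],s['wrist_force'],s['grip_force'],delta([.669,.082,.19],down(0)))
```

```text
[ 0.57480905 -0.37354625  0.198691  ] 0.30365520536256974 [ 1.09088205 -0.1157486  -3.717769  ] 79.3901002407074 (array([ 0.007,  0.005, -0.002]), array([4.557, 0.936, 0.079]))
```

play_rows([
  [[0,0,0,0.379,0.079,0,15],[0,0,0,0.379,0.079,0,15],[0,0,0,0.379,0.079,0,15],[0,0,0,0.379,0.079,0,15],[0,0,0,0.379,0.079,0,15]],
])

```text
time: 15.5
tool_pos: [0.6131, -0.1818, 0.1946]
tcp_rot: [-2.223, -2.219, 0.0]
wrist_force: [0.6, 0.6, -4.0]
width: 0.307
grip_force: 79.3
```

play_rows([
  [[0,0,0,0.379,0.079,0,15],[0,0,0,0.379,0.079,0,15],[0,0,0,0.379,0.079,0,15],[0,0,0,0.379,0.079,0,15],[0,0,0,0.379,0.079,0,15]],
])

```text
time: 15.92
tool_pos: [0.6528, 0.0079, 0.1946]
tcp_rot: [-2.223, -2.22, 0.001]
wrist_force: [-0.2, -0.5, -3.5]
width: 0.305
grip_force: 79.3
```

play_rows([
  [[0,0,0,0.379,0.079,0,15],[0,0,0,0.379,0.079,0,15],[0,0,0,0,0,0,15],[0,0,0,0,0,0.3,15],[0,0,0,0,0,0.3,15]],
])

```text
time: 16.33
tool_pos: [0.6717, 0.0832, 0.1373]
tcp_rot: [2.217, 2.219, 0.008]
wrist_force: [0.5, -0.2, -4.8]
width: 0.305
grip_force: 79.4
```

play_rows([
  [[0,0,0,0,0,0.04,15],[0,0,0,0,0,0,15],[0,0,0,0,0,0,15],[0,0,0,0,0,0,15]],
])

```text
time: 16.67
tool_pos: [0.6697, 0.0815, 0.1311]
tcp_rot: [2.222, 2.219, 0.001]
wrist_force: [0.0, 0.1, -3.9]
width: 0.306
grip_force: 78.8
```

play_rows([
  [[0,0,0,0,0,0.03,15],[0,0,0,0,0,0.01,15],[0,0,0,0,0,0,15],[0,0,0,0,0,0,15]],
])

```text
time: 17.0
tool_pos: [0.6701, 0.0818, 0.1273]
tcp_rot: [2.222, 2.219, 0.002]
wrist_force: [0.4, -0.4, -0.1]
width: 0.306
grip_force: 79.2
```

play_rows([
  [[0,0,0,0,0,0,35],[0,0,0,0,0,0,45],[0,0,0,0,0,0,45],[0,0,0,0,0,-0.2,45],[0,0,0,0,0,-0.35,45]],
])

```text
time: 17.42
tool_pos: [0.6655, 0.0816, 0.1763]
tcp_rot: [-2.218, -2.215, 0.013]
wrist_force: [-0.1, 0.3, -0.4]
width: 0.528
grip_force: 0.0
```

play_rows([
  [[0,0,0,0,0,-0.15,50],[0,0,0,-0.361,-0.109,0,50],[0,0,0,-0.361,-0.109,0,50],[0,0,0,-0.361,-0.109,0,50],[0,0,0,-0.361,-0.109,0,50]],
])

```text
time: 17.83
tool_pos: [0.6251, -0.0635, 0.1969]
tcp_rot: [2.221, 2.221, 0.001]
wrist_force: [0.6, 0.2, 0.3]
width: 0.582
grip_force: 0.0
```

play_rows([
  [[0,0,0,-0.361,-0.109,0,50],[0,0,0,-0.361,-0.109,0,50],[0,0,0,-0.361,-0.109,0,50],[0,0,0,-0.361,-0.109,0,50],[0,0,0,-0.361,-0.109,0,50]],
])

```text
time: 18.25
tool_pos: [0.5701, -0.2445, 0.1968]
tcp_rot: [2.222, 2.22, 0.0]
wrist_force: [-0.5, -0.5, 0.2]
width: 0.586
grip_force: 0.0
```

play_rows([
  [[0,0,0,-0.361,-0.109,0,50],[0,0,0,-0.361,-0.109,0,50],[0,0,0,-0.361,-0.109,0,50],[0,0,0,-0.361,-0.109,0,50],[0,0,0,-0.361,-0.109,0,50]],
])

```text
time: 18.67
tool_pos: [0.5154, -0.4251, 0.1967]
tcp_rot: [2.222, 2.22, 0.0]
wrist_force: [0.7, 0.5, -0.2]
width: 0.583
grip_force: 0.0
```

play_rows([
  [[0,0,0,0,0,0,50],[0,0,0,0,0,0,50],[0,0,0,0,0,0,50]],
])

```text
time: 18.92
tool_pos: [0.516, -0.4231, 0.1962]
tcp_rot: [-2.223, -2.219, -0.001]
wrist_force: [-0.4, -0.1, -0.2]
width: 0.587
grip_force: 0.0
```

Run:
```python
from h import *
blobs('wrist',.062,.1,'w4'); blobs('top',.125,.15,amin=20)
s=bot.read_state(); print(s['tool_pos'],delta([.5165,-.424,.0595],down(0)))
```

```text
wrist [378   0  85  50] [ 0.598  -0.2823] ext [0.068 0.04 ] z95 0.0758
wrist [303 176  32  32] [ 0.5164 -0.4253] ext [0.029 0.03 ] z95 0.08
wrist [261 330 115  25] [ 0.5157 -0.6025] ext [0.135 0.005] z95 0.0899
top [ 57 123  50  22] [0.7247 0.6054] ext [0.049 0.127] z95 0.1495
top [271 125  12  11] [0.6767 0.0843] ext [0.029 0.029] z95 0.1466
top [247 133  12  12] [0.6654 0.1512] ext [0.03  0.029] z95 0.1343
top [222 135  12  12] [0.6668 0.2167] ext [0.03  0.029] z95 0.1381
top [141 146  10  11] [0.6599 0.4329] ext [0.023 0.024] z95 0.1497
[ 0.51661089 -0.42206764  0.1963079 ] (array([-0.   , -0.001,  0.   ]), array([-2.000e-02, -1.000e-03,  1.368e+00]))
```

play_rows([
  [[0,0,0,-0.01,0,0.3,50],[0,0,0,0,0,0.4,50],[0,0,0,0,0,0.4,50],[0,0,0,0,0,0.17,50],[0,0,0,0,0,0.08,50]],
])

```text
time: 19.43
tool_pos: [0.5142, -0.4202, 0.0565]
tcp_rot: [-2.214, -2.217, 0.0]
wrist_force: [0.2, -0.0, 0.1]
width: 0.587
grip_force: 0.0
```

play_rows([
  [[0,0,0,0,0,0,50],[0,0,0,0,0,0,15],[0,0,0,0,0,0,15],[0,0,0,0,0,0,15],[0,0,0,0,0,0,15]],
], newtons=100)

```text
time: 19.85
tool_pos: [0.5176, -0.4254, 0.0643]
tcp_rot: [2.22, 2.218, 0.001]
wrist_force: [-1.9, 1.4, 7.0]
width: 0.297
grip_force: 98.2
```

play_rows([
  [[0,0,0,0,0,-0.15,15],[0,0,0,0,0,-0.3,15],[0,0,0,0,0,-0.35,15],[0,0,0,0,0,-0.3,15],[0,0,0,0,0,-0.2,15]],
])

```text
time: 20.27
tool_pos: [0.517, -0.4251, 0.1953]
tcp_rot: [2.22, 2.217, 0.001]
wrist_force: [0.7, -1.6, -5.7]
width: 0.295
grip_force: 99.2
```

Run:
```python
from h import *
s=bot.read_state(); print(s['tool_pos'],s['width'],s['wrist_force'],s['grip_force'],delta([.669,.012,.19],down(0)))
```

```text
[ 0.51695368 -0.42509584  0.19533772] 0.2947024044096297 [ 0.7250176  -1.55991839 -5.69100825] 99.19488787651062 (array([ 0.006,  0.005, -0.002]), array([4.373, 1.515, 0.047]))
```

play_rows([
  [[0,0,0,0.3645,0.1265,0,15],[0,0,0,0.3645,0.1265,0,15],[0,0,0,0.3645,0.1265,0,15],[0,0,0,0.3645,0.1265,0,15],[0,0,0,0.3645,0.1265,0,15]],
])

```text
time: 20.68
tool_pos: [0.5792, -0.2404, 0.1912]
tcp_rot: [-2.223, -2.219, 0.0]
wrist_force: [0.5, -0.4, -5.5]
width: 0.299
grip_force: 99.0
```

play_rows([
  [[0,0,0,0.3645,0.1265,0,15],[0,0,0,0.3645,0.1265,0,15],[0,0,0,0.3645,0.1265,0,15],[0,0,0,0.3645,0.1265,0,15],[0,0,0,0.3645,0.1265,0,15]],
])

```text
time: 21.1
tool_pos: [0.6427, -0.0581, 0.1912]
tcp_rot: [-2.222, -2.22, 0.001]
wrist_force: [1.4, 0.2, -5.7]
width: 0.297
grip_force: 99.0
```

play_rows([
  [[0,0,0,0.3645,0.1265,0,15],[0,0,0,0.3645,0.1265,0,15],[0,0,0,0,0,0,15],[0,0,0,0,0,0.3,15],[0,0,0,0,0,0.3,15]],
])

```text
time: 21.52
tool_pos: [0.671, 0.0139, 0.1341]
tcp_rot: [2.216, 2.219, 0.007]
wrist_force: [0.8, -0.4, -6.7]
width: 0.295
grip_force: 99.4
```

play_rows([
  [[0,0,0,0,0,0.03,15],[0,0,0,0,0,0,15],[0,0,0,0,0,0,15],[0,0,0,0,0,0,15]],
])

```text
time: 21.85
tool_pos: [0.669, 0.0125, 0.1293]
tcp_rot: [2.222, 2.219, 0.002]
wrist_force: [-0.4, -0.1, -5.1]
width: 0.3
grip_force: 98.5
```

play_rows([
  [[0,0,0,0,0,0.02,15],[0,0,0,0,0,0.01,15],[0,0,0,0,0,0,15],[0,0,0,0,0,0,15]],
])

```text
time: 22.18
tool_pos: [0.6684, 0.0128, 0.1255]
tcp_rot: [2.223, 2.22, 0.0]
wrist_force: [0.1, 0.0, -5.5]
width: 0.297
grip_force: 98.5
```

play_rows([
  [[0,0,0,0,0,0.015,15],[0,0,0,0,0,0,15],[0,0,0,0,0,0,15]],
])

```text
time: 22.43
tool_pos: [0.6689, 0.0129, 0.1246]
tcp_rot: [2.222, 2.22, 0.001]
wrist_force: [-1.4, -0.4, -1.9]
width: 0.297
grip_force: 99.4
```

play_rows([
  [[0,0,0,0,0,0.01,15],[0,0,0,0,0,0,15]],
])

```text
time: 22.6
tool_pos: [0.6692, 0.0129, 0.1244]
tcp_rot: [2.222, 2.219, 0.002]
wrist_force: [-1.9, -0.4, 3.7]
width: 0.294
grip_force: 100.2
```

play_rows([
  [[0,0,0,0,0,0,30],[0,0,0,0,0,0,36],[0,0,0,0,0,0,45],[0,0,0,0,0,0,45],[0,0,0,0,0,-0.2,45]],
])

```text
time: 23.02
tool_pos: [0.6654, 0.0129, 0.1381]
tcp_rot: [-2.219, -2.216, 0.009]
wrist_force: [0.5, 0.1, -1.6]
width: 0.526
grip_force: 0.8
```

play_rows([
  [[0,0,0,0,0,-0.3,45],[0,0,0,-0.2,-0.3,-0.3,45],[0,0,0,-0.2,-0.3,-0.1,45],[0,0,0,0,-0.3,0,45],[0,0,0,0,-0.3,0,45]],
])

```text
time: 23.43
tool_pos: [0.5513, -0.0258, 0.2109]
tcp_rot: [2.223, 2.217, 0.002]
wrist_force: [-0.2, -0.5, -1.2]
width: 0.524
grip_force: 0.0
```

play_rows([
  [[0,0,0,0,-0.3,0,45],[0,0,0,0,0,0,45],[0,0,0,0,0,0,45]],
])

```text
time: 23.68
tool_pos: [0.5202, -0.0247, 0.2093]
tcp_rot: [-2.223, -2.22, 0.0]
wrist_force: [0.4, -0.1, 0.9]
width: 0.527
grip_force: 0.0
```

Run:
```python
from h import *
for n in('top','scene','wrist'): c=blobs(n,.115,.16,amin=30,save='l_'+n)
c=blobs('top',.03,.06,amin=100); c=blobs('scene',.03,.06,amin=100)
s=bot.read_state(); print(s['tool_pos'])
```

```text
top [ 56 122  53  24] [0.7249 0.6071] ext [0.05  0.131] z95 0.1528
top [531 123 109 121] [ 0.4506 -0.7377] ext [0.301 0.283] z95 0.1552
top [271 125  12  12] [0.6763 0.0844] ext [0.03  0.029] z95 0.1457
top [247 133  12  12] [0.6659 0.151 ] ext [0.03  0.029] z95 0.1341
top [222 135  12  12] [0.6661 0.2169] ext [0.029 0.029] z95 0.1382
top [138 144  16  16] [0.6607 0.4343] ext [0.031 0.028] z95 0.1531
scene [  5 136 122  94] [ 0.452  -0.7396] ext [0.304 0.285] z95 0.1565
scene [488 247  17  17] [0.6659 0.4349] ext [0.031 0.031] z95 0.1527
scene [376 250  13  12] [0.6682 0.15  ] ext [0.032 0.029] z95 0.1346
scene [404 250  11  13] [0.6706 0.2159] ext [0.031 0.026] z95 0.1381
scene [321 252  12  13] [0.6808 0.0133] ext [0.029 0.027] z95 0.1431
scene [350 252  12  14] [0.681  0.0834] ext [0.029 0.027] z95 0.1472
scene [543 266  49  22] [0.7267 0.5983] ext [0.047 0.111] z95 0.153
wrist [510  37  58  48] [0.6782 0.0828] ext [0.032 0.03 ] z95 0.1439
wrist [495 140  48  40] [0.6781 0.0132] ext [0.031 0.03 ] z95 0.1398
top [485  97  34  12] [ 0.7347 -0.5963] ext [0.03  0.102] z95 0.0342
top [
[... 845 characters left out ...]
.2787] ext [0.133 0.131] z95 0.0482
scene [530 187  46   9] [0.399  0.7076] ext [0.029 0.145] z95 0.0367
scene [249 202  20  15] [ 0.4797 -0.185 ] ext [0.04  0.056] z95 0.0559
scene [529 204  38   6] [0.4539 0.6757] ext [0.018 0.119] z95 0.0344
scene [213 233  21  15] [ 0.589  -0.2695] ext [0.037 0.051] z95 0.059
scene [476 233  18  17] [0.5723 0.4558] ext [0.052 0.05 ] z95 0.0544
scene [215 241  22  16] [ 0.6127 -0.2621] ext [0.039 0.053] z95 0.0592
scene [472 263  23  20] [0.6736 0.4296] ext [0.047 0.053] z95 0.058
scene [357 275  64   8] [0.6949 0.173 ] ext [0.012 0.162] z95 0.0599
scene [ 92 284  35  12] [ 0.7356 -0.5655] ext [0.029 0.104] z95 0.0353
[ 0.52294777 -0.02475097  0.20966139]
```

View pics/l_scene.png

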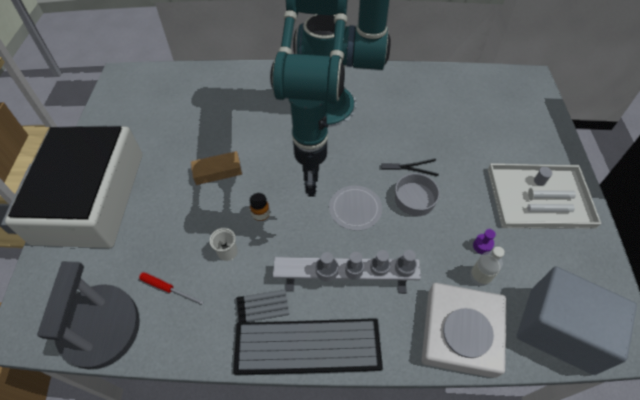

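The scene view shows all four weights upright on the ledge at (327,262), (354,265), (380,263) and (406,262). The dish is unchanged at (416,192) and the plate is at (356,207). Next I'll turn the tool a quarter turn and fetch the dish.

play_rows([
  [[0,0,-0.24,0,0,0,35],[0,0,-0.24,0,0,0,35],[0,0,-0.24,0,0,0,35],[0,0,-0.24,0,0,0,35],[0,0,-0.24,0,0,0,35]],
], newtons=40)

```text
time: 24.35
tool_pos: [0.5227, -0.0247, 0.2093]
tcp_rot: [-1.458, -2.782, 0.0]
wrist_force: [-0.3, -0.5, 0.1]
width: 0.409
grip_force: 0.0
```

play_rows([
  [[0,0,-0.24,0,0,0,35],[0,0,-0.24,0,0,0,35],[0,0,-0.24,0,0,0,35],[0,0,-0.24,0,0,0,35],[0,0,-0.24,0,0,0,35]],
])

```text
time: 24.77
tool_pos: [0.5227, -0.0247, 0.2093]
tcp_rot: [-0.571, -3.089, 0.0]
wrist_force: [0.1, -0.1, -0.5]
width: 0.41
grip_force: 0.0
```

play_rows([
  [[0,0,-0.24,0,0,0,35],[0,0,-0.24,0,0,0,35],[0,0,-0.24,0,0,0,35],[0,0,-0.022,0,0,0,35],[0,0,0,0,0,0,35]],
])

```text
time: 25.18
tool_pos: [0.5224, -0.0247, 0.2093]
tcp_rot: [-0.005, -3.141, -0.0]
wrist_force: [-0.7, -0.7, 1.0]
width: 0.412
grip_force: 0.0
```

```bash
cat >> h.py <<'E'
def dish(n,z=.045,save=None):
    # rim circle from depth-mask contour, cast on the rim plane; returns centre
    c=cam(n,save); P=cloud(c); ok=((P[...,2]>.012)&(P[...,2]<.06)&(P[...,0]>.3)&(P[...,0]<.56)&(P[...,1]>-.05)&(P[...,1]<.4)&(c['depth']>0)).astype(np.uint8)
    cs,_=cv2.findContours(ok,cv2.RETR_EXTERNAL,cv2.CHAIN_APPROX_NONE); b=max(cs,key=cv2.contourArea).reshape(-1,2)
    p=P[b[:,1],b[:,0]]; q=onplane(c,b[p[:,2]>.035],z)[:,:2]; A=np.c_[2*q,np.ones(len(q))]; s=np.linalg.lstsq(A,(q**2).sum(1),rcond=None)[0]
    print(n,'dish',np.round(s[:2],4),'r',round(float(np.sqrt(s[2]+s[:2]@s[:2])),4),len(q)); return s[:2]
E
python3 - <<'E'
from h import *
dish('top');dish('scene')
print(bot.read_state()['tool_pos'],delta([.411,.2175,.11],down(np.pi/2)))
E
```

```text
top dish [0.4092 0.2799] r 0.0648 111
scene dish [0.412  0.2788] r 0.0644 72
[ 0.52211168 -0.02470499  0.20930511] (array([-0.   , -0.   , -0.007]), array([1.119, 2.418, 0.993]))
```

play_rows([
  [[0,0,0,0.16,0.345,0.05,35],[0,0,0,0.16,0.345,0.1,35],[0,0,0,0.16,0.345,0.1,35],[0,0,0,0.16,0.345,0.1,35],[0,0,0,0.16,0.345,0.1,35]],
])

```text
time: 25.7
tool_pos: [0.4412, 0.1491, 0.1643]
tcp_rot: [0.006, 3.141, 0.0]
wrist_force: [1.0, 0.5, -0.6]
width: 0.411
grip_force: 0.0
```

play_rows([
  [[0,0,0,0.16,0.345,0.1,35],[0,0,0,0.16,0.345,0.1,35],[0,0,0,0,0,0.3,35],[0,0,0,0,0,0,35],[0,0,0,0,0,0,35]],
])

```text
time: 26.12
tool_pos: [0.4082, 0.2165, 0.1131]
tcp_rot: [-0.001, -3.138, 0.003]
wrist_force: [0.3, -0.1, 0.3]
width: 0.41
grip_force: 0.0
```

Run:
```python
from h import *
dish('wrist',save='w5')
print(bot.read_state()['tool_pos'],delta([.411,.217,.02],down(np.pi/2)))
```

```text
wrist dish [0.4105 0.2791] r 0.064 454
[0.40981297 0.21656847 0.11447433] (array([-0.002, -0.002, -0.003]), array([-0.013,  0.005,  0.945]))
```

View pics/w5.png

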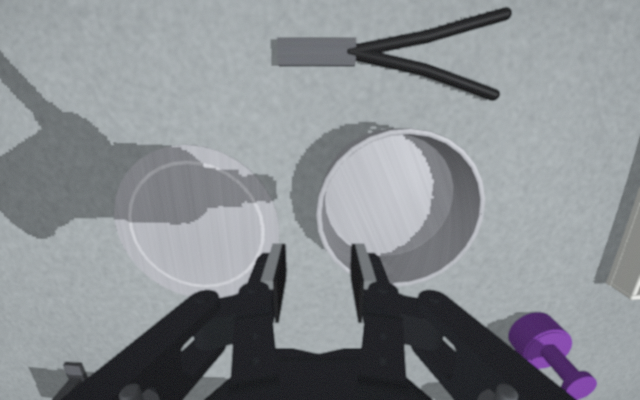

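The wrist view shows the fingers straddling the dish's near wall (rim edge at (320,215)), with the plate at (195,225) and the tweezers clear at (390,55). I'll lower and grip the wall.

play_rows([
  [[0,0,0,0,0,0.25,35],[0,0,0,0,0,0.3,35],[0,0,0,0,0,0.25,35],[0,0,0,0,0,0.1,35],[0,0,0,0,0,0.04,35]],
])

```text
time: 26.58
tool_pos: [0.4099, 0.2156, 0.0198]
tcp_rot: [-0.005, -3.14, 0.001]
wrist_force: [-0.2, -0.9, -0.1]
width: 0.415
grip_force: 0.0
```

play_rows([
  [[0,0,0,0,0,0,35],[0,0,0,0,0,0,15],[0,0,0,0,0,0,0],[0,0,0,0,0,0,0],[0,0,0,0,0,0,0]],
], newtons=25)

```text
time: 27.0
tool_pos: [0.4127, 0.218, 0.0225]
tcp_rot: [0.003, 3.136, 0.004]
wrist_force: [3.2, -1.0, 2.5]
width: 0.061
grip_force: 24.5
```

play_rows([
  [[0,0,0,0,0,0,0],[0,0,0,0,0,0,0],[0,0,0,0,0,0,0]],
])

```text
time: 27.25
tool_pos: [0.4124, 0.2179, 0.0222]
tcp_rot: [0.002, 3.137, 0.003]
wrist_force: [3.5, -0.7, 6.3]
width: 0.062
grip_force: 26.5
```

Run:
```python
from h import *
s=bot.read_state(); print(s['tool_pos'],s['width'],s['wrist_force'],s['torque'])
a=dish('top'); b=dish('scene')
```

```text
[0.41244332 0.21793133 0.02223455] 0.06170771786658977 [ 3.51792158 -0.70229985  6.28683204] [ 0.35205801 -0.64592766 -0.39832066]
top dish [0.3807 0.3035] r 0.0296 16
scene dish [0.4117 0.2787] r 0.0628 106
```

play_rows([
  [[0,0,0,-0.01,-0.07,0,0],[0,0,0,-0.03,-0.15,0,0],[0,0,0,-0.03,-0.19,0,0],[0,0,0,-0.03,-0.19,0,0],[0,0,0,-0.03,-0.19,0,0]],
])

```text
time: 27.77
tool_pos: [0.4241, 0.1396, 0.0222]
tcp_rot: [0.002, 3.139, 0.007]
wrist_force: [-1.2, 8.5, 10.1]
width: 0.054
grip_force: 25.0
```

play_rows([
  [[0,0,0,-0.03,-0.19,0,0],[0,0,0,-0.03,-0.19,0,0],[0,0,0,-0.03,-0.19,0,0],[0,0,0,-0.03,-0.19,0,0],[0,0,0,-0.03,-0.15,0,0]],
])

```text
time: 28.18
tool_pos: [0.4386, 0.048, 0.0222]
tcp_rot: [0.004, 3.141, 0.007]
wrist_force: [-2.4, 9.9, 14.4]
width: 0.058
grip_force: 25.2
```

play_rows([
  [[0,0,0,-0.02,-0.105,0,0],[0,0,0,0,0,0,0],[0,0,0,0,0,0,0]],
])

```text
time: 28.43
tool_pos: [0.4409, 0.0361, 0.0222]
tcp_rot: [0.002, 3.14, 0.001]
wrist_force: [-0.1, -1.4, 13.0]
width: 0.051
grip_force: 28.3
```

play_rows([
  [[0,0,0,0,0,0,10],[0,0,0,0,0,0,20],[0,0,0,0,0,0,30],[0,0,0,0,0,0,30],[0,0,0,0,0,-0.2,30]],
])

```text
time: 28.85
tool_pos: [0.4352, 0.0363, 0.0368]
tcp_rot: [-0.0, -3.132, 0.001]
wrist_force: [-0.7, 1.0, 0.7]
width: 0.353
grip_force: 0.0
```

play_rows([
  [[0,0,0,0,0,-0.3,30],[0,0,0,0,0,-0.35,30],[0,0,0,0,-0.3,-0.3,30],[0,0,0,0,-0.3,0,30],[0,0,0,0,-0.4,0,30]],
])

```text
time: 29.27
tool_pos: [0.4414, -0.0631, 0.1374]
tcp_rot: [-0.005, 3.137, -0.001]
wrist_force: [-0.1, -0.2, -0.2]
width: 0.352
grip_force: 0.0
```

play_rows([
  [[0,0,0,0,-0.4,0,30],[0,0,0,0,-0.4,0,30],[0,0,0,0,-0.2,0,30],[0,0,0,0,0,0,30]],
])

```text
time: 29.6
tool_pos: [0.4393, -0.1666, 0.1347]
tcp_rot: [-0.007, -3.141, 0.002]
wrist_force: [-0.6, 0.7, 0.2]
width: 0.353
grip_force: 0.0
```

Run:
```python
from h import *
a=dish('top',save='t6'); b=dish('scene',save='s6')
print(bot.read_state()['tool_pos'],bot.read_state()['q'])
```

```text
top dish [0.4345 0.0977] r 0.0643 131
scene dish [0.4375 0.0962] r 0.0647 75
[ 0.4388571  -0.16332911  0.13425083] [-4.09754396e-01 -4.51560888e-02  2.13346657e+00  4.13766542e-04
  1.05517099e+00 -1.97783425e+00]
```

play_rows([
  [[0,0,0,-0.05,0.372,0,0],[0,0,0,-0.05,0.372,0,0],[0,0,0,-0.05,0.372,0,0],[0,0,0,-0.05,0.372,0,0],[0,0,0,-0.05,0.372,0,0]],
])

```text
time: 30.12
tool_pos: [0.4636, 0.0259, 0.1345]
tcp_rot: [0.001, -3.141, -0.001]
wrist_force: [0.5, -1.0, 0.2]
width: -0.0
grip_force: 0.0
```

play_rows([
  [[0,0,0,-0.02,0.372,0,0],[0,0,0,-0.02,0.372,0,0],[0,0,0,0,0,0,0],[0,0,0,0,0,0.2,0],[0,0,0,0,0,0.3,0]],
])

```text
time: 30.53
tool_pos: [0.4711, 0.1, 0.0873]
tcp_rot: [-0.006, 3.135, 0.002]
wrist_force: [1.1, 0.0, -0.7]
width: 0.001
grip_force: 0.0
```

play_rows([
  [[0,0,0,0,0,0.3,0],[0,0,0,0,0,0.2,0],[0,0,0,0,0,0.1,0],[0,0,0,0,0,0,0],[0,0,0,0,0,0,0]],
])

```text
time: 30.95
tool_pos: [0.4682, 0.0977, 0.0248]
tcp_rot: [0.0, -3.14, 0.0]
wrist_force: [0.4, -0.6, 0.9]
width: 0.002
grip_force: 0.0
```

Run:
```python
from h import *
s=bot.read_state(); print(s['tool_pos'],s['wrist_force'],s['width'])
```

```text
[0.4682297  0.09768139 0.02479722] [ 0.44082816 -0.60034862  0.90159255] 0.0017588217675223719
```

play_rows([
  [[0,0,0,-0.08,0,0,0],[0,0,0,-0.06,0,0,0],[0,0,0,0,0,0,0]],
])

```text
time: 31.2
tool_pos: [0.486, 0.0975, 0.0268]
tcp_rot: [0.002, 3.137, 0.001]
wrist_force: [0.4, -0.6, 0.1]
width: 0.002
grip_force: 0.0
```

play_rows([
  [[0,0,0,-0.02,0,0,0],[0,0,0,0,0,0,0]],
])

```text
time: 31.37
tool_pos: [0.4859, 0.0972, 0.0257]
tcp_rot: [0.002, 3.14, 0.0]
wrist_force: [-0.2, -0.0, 0.0]
width: 0.0
grip_force: 0.0
```

play_rows([
  [[0,0,0,-0.02,0,0,0],[0,0,0,0,0,0,0]],
])

```text
time: 31.53
tool_pos: [0.4864, 0.0971, 0.025]
tcp_rot: [-0.002, -3.14, 0.0]
wrist_force: [-2.8, 0.9, 1.8]
width: 0.001
grip_force: 1.2
```

play_rows([
  [[0,0,0,-0.02,0,0,0],[0,0,0,0,0,0,0]],
])

```text
time: 31.7
tool_pos: [0.4879, 0.0971, 0.0247]
tcp_rot: [-0.001, -3.139, 0.0]
wrist_force: [-4.5, -0.5, 3.3]
width: 0.001
grip_force: 2.3
```

Run:
```python
from h import *
s=bot.read_state(); print(s['tool_pos'],s['wrist_force'],s['width'])
dish('scene');dish('top')
```

```text
[0.48787719 0.09711568 0.02465558] [-4.54070795 -0.51684832  3.30634775] 0.0014098174533040263
scene dish [0.438  0.0958] r 0.0626 95
top dish [0.4761 0.1456] r 0.0059 10
```

play_rows([
  [[0,0,0,-0.02,0,0,0],[0,0,0,-0.02,0,0,0],[0,0,0,0,0,0,0],[0,0,0,0,0,0,0]],
])

```text
time: 32.13
tool_pos: [0.4931, 0.0972, 0.0247]
tcp_rot: [0.001, 3.141, 0.0]
wrist_force: [-2.0, 0.7, 0.3]
width: -0.002
grip_force: 0.8
```

play_rows([
  [[0,0,0,0.1,0,0,0],[0,0,0,0.1,0,0,0],[0,0,0,0,0,0,0],[0,0,0,0,0,-0.2,0],[0,0,0,0,0,-0.4,0]],
])

```text
time: 32.55
tool_pos: [0.4676, 0.0965, 0.0807]
tcp_rot: [-0.001, -3.131, 0.003]
wrist_force: [0.2, -0.9, -0.3]
width: 0.003
grip_force: 0.0
```

play_rows([
  [[0,0,0,0,0,-0.4,0],[0,0,0,0,-0.35,-0.2,85],[0,0,0,0,-0.4,0,85],[0,0,0,0,-0.4,0,85],[0,0,0,0,-0.4,0,85]],
])

```text
time: 32.97
tool_pos: [0.4732, -0.0591, 0.1463]
tcp_rot: [-0.001, 3.138, -0.001]
wrist_force: [0.0, -0.5, -0.1]
width: 0.564
grip_force: 0.0
```

play_rows([
  [[0,0,0,0,-0.4,0,85],[0,0,0,0,-0.4,0,85],[0,0,0,0,0,0,85],[0,0,0,0,0,0,85]],
])

```text
time: 33.3
tool_pos: [0.4725, -0.1398, 0.1452]
tcp_rot: [0.008, 3.141, -0.001]
wrist_force: [0.2, 0.3, 0.1]
width: 0.996
grip_force: 0.0
```

Run:
```python
from h import *
s=bot.read_state(); print(s['tool_pos'],s['q'])
dish('scene');dish('top')
# plate visible ring check in top: bright pixels
blobs('top',.05,.1,amin=60)
# kinematic fit from logged q/tcp (tool down) : r,z
Q=np.array([[.264591969,1.60505,1.27372662],[.28552245,1.63569362,1.21974],[.095999752,1.88728882,1.158025],[.304386,1.62575,1.211858],[-.0451561,2.13346657,1.05517]])
X=[(.26061604,.62203913,.23024),(.57933479,.34859696,.19969),(.4650855,-.32584673,.18547),(.57324,-.371907,.192145),(.4388571,-.16332911,.13425)]
A=[];b=[]
for (q2,q3,q5),x in zip(Q,X):
    r=np.hypot(x[0],x[1]); a=q2+q3
    A+= [[np.sin(q2),np.sin(a),np.cos(a),0,1],[np.cos(q2),np.cos(a),-np.sin(a),1,0]]; b+=[r,x[2]]
s=np.linalg.lstsq(np.array(A),np.array(b),rcond=None); print(s[0],s[2],np.array(A)@s[0]-b)
```

```text
[ 0.47250311 -0.13975578  0.14515537] [-3.38164899e-01 -1.06604011e-02  2.07790608e+00  4.98994530e-05
  1.07324050e+00 -1.90362828e+00]
scene dish [0.4468 0.0957] r 0.0648 75
top dish [0.4435 0.0972] r 0.0644 131
top [146 125  66  17] [0.7266 0.3716] ext [0.047 0.188] z95 0.0634
top [220 126 133  35] [0.6689 0.0667] ext [0.063 0.38 ] z95 0.0957
top [ 74 130  48  24] [0.7244 0.6046] ext [0.051 0.127] z95 0.0974
top [518 138  35 108] [ 0.448  -0.6007] ext [0.296 0.009] z95 0.0975
top [143 147  27  24] [0.6586 0.4318] ext [0.054 0.055] z95 0.0987
top [143 186  12  11] [0.5684 0.4568] ext [0.028 0.027] z95 0.0779
top [374 198  19  14] [ 0.4587 -0.183 ] ext [0.033 0.049] z95 0.0785
top [ 58 278  18  16] [0.3394 0.689 ] ext [0.039 0.043] z95 0.0594
[ 0.51432589  0.56518045 -0.00237733 -0.1020395  -0.00061251] 5 [ 2.93335954e-04  2.05838092e-05 -2.25965130e-04 -1.54021682e-05
 -4.58185173e-04  4.88056355e-05  1.38086685e-04 -2.52834473e-05
  2.52727665e-04 -2.87038291e-05]
```

Dish is now within a few mm of the plate centre. Next is the cup, gripped from the side with the tool pointing +y. I'll check the joint ranges for the grasp, pour and place poses.

```bash
cat > ik.py <<'E'
import numpy as np
from scipy.optimize import least_squares
from scipy.spatial.transform import Rotation as Rn
rx=lambda a,t:Rn.from_euler(a,t).as_matrix()
LO=np.array([-2.63,-.94,.31,-1.31,0,-2.55]);HI=np.array([2.63,2.18,2.57,4.45,2.66,2.55])
def fk(q,L):
    A=rx('z',q[0]); a=q[1]+q[2]; W=np.array([.5143*np.sin(q[1])+.5652*np.sin(a),0,L-.102+.5143*np.cos(q[1])+.5652*np.cos(a)])
    R=A@rx('y',a)@rx('z',q[3])@rx('y',q[4])@rx('z',q[5]+np.pi/2); return A@W+R[:,2]*L,R
def ik(p,R,L,q0):
    f=lambda q:np.r_[fk(q,L)[0]-p,.3*Rn.from_matrix(R.T@fk(q,L)[1]).as_rotvec()]
    s=least_squares(f,q0); return s.x,np.abs(s.fun).max()
def side(al,sy,roll=0): # tool z=(0,cos,-sin), tool y=sy*x, then roll about tool z
    z=np.array([0,np.cos(al),-np.sin(al)]); y=np.array([sy,0,0.]); return np.c_[np.cross(y,z),y,z]@rx('z',roll)
E
python3 - <<'E'
from ik import *
q=np.array([-.338,-.0107,2.078,0,1.073,-1.904]); print(fk(q,.3))
al=np.radians(20); d=np.array([0,np.cos(al),-np.sin(al)])
for L in(.24,.34):
  for sy in(1,-1):
    g=np.array([.598,-.267,.05])+.022*d
    for nm,p,R in(('pre',g-.1*d+[0,0,.1],side(al,sy)),('grasp',g,side(al,sy)),('pour0',np.array([.44,.0985,.16])+.022*d,side(al,sy))):
        best=min((ik(p,R,L,np.array([-.6,.3,1.7,.8,1.5,s])) for s in(-1.5,1.5,0)),key=lambda r:r[1]+(10 if np.any(r[0]<LO)|np.any(r[0]>HI) else 0)); print(L,sy,nm,np.round(best[0],2),round(best[1],4),np.all((best[0]>LO)&(best[0]<HI)))
    b2=np.radians(5); d2=np.array([0,np.cos(b2),-np.sin(b2)])
    for roll in(1.57,2.4,-1.57,-2.4):
        qq=best[0].copy(); qq[5]+=roll; r=ik(np.array([.44,.0985,.14])+.022*d2,side(b2,sy,roll),L,qq); print('  roll',roll,np.round(r[0],2),round(r[1],4),np.all((r[0]>LO)&(r[0]<HI)))
E
```

```text
(array([ 0.46401056, -0.16309424,  0.14303536]), array([[-9.99987753e-01,  4.79656621e-03,  1.21951459e-03],
       [ 4.79604660e-03,  9.99988407e-01, -4.28644996e-04],
       [-1.22155648e-03, -4.22790898e-04, -9.99999165e-01]]))
0.24 1 pre [-0.76  0.69  1.38  0.84  1.98 -0.81] 0.0 True
0.24 1 grasp [-0.67  0.75  1.58  0.85  1.76 -0.95] 0.0 True
0.24 1 pour0 [-0.24  0.13  2.26  1.16  1.47 -0.84] 0.0 True
  roll 1.57 [-0.26  0.29  2.27  1.3   1.64  0.56] 0.0 True
  roll 2.4 [-0.26  0.29  2.27  1.3   1.64  1.39] 0.0 True
  roll -1.57 [-0.26  0.29  2.27  1.3   1.64 -2.58] 0.0 False
  roll -2.4 [-0.26  0.29  2.27  1.3   1.64 -3.41] 0.0 False
0.24 -1 pre [-0.76  0.69  1.38  0.84  1.98  2.34] 0.0 True
0.24 -1 grasp [-0.67  0.75  1.58  0.85  1.76  2.19] 0.0 True
0.24 -1 pour0 [-0.24  0.13  2.26  1.16  1.47  2.3 ] 0.0 True
  roll 1.57 [-0.26  0.29  2.27  1.3   1.64  3.7 ] 0.0 False
  roll 2.4 [-0.26  0.29  2.27  1.3   1.64  4.53] 0.0 False
  roll -1.57 [-0.26  0.29  2.27  1.3   1.64  0.56] 0.0 True
  roll -2.4 [-0.26  0.29  2.27  1.3   1.64 -0.27] 0.0 True
0.34 1 pre [-0.83  0.88  1.2   0.78  2.03 -0.86] 0.0 True
0.34 1 grasp [-0.76  0.93  1.4   0.78  1.81 -1.  ] 0.0 True
0.34 1 pour0 [-0.43  0.31  2.22  1.03  1.52 -1.01] 0.0 True
  roll 1.57 [-0.46  0.53  2.19  1.11  1.67  0.38] 0.0 True
  roll 2.4 [-0.46  0.53  2.19  1.11  1.67  1.21] 0.0 True
  roll -1.57 [-0.46  0.53  2.19  1.11  1.67 -2.76] 0.0 False
  roll -2.4 [-0.46  0.53  2.19  1.11  1.67 -3.59] 0.0 False
0.34 -1 pre [-0.83  0.88  1.2   0.78  2.03  2.29] 0.0 True
0.34 -1 grasp [-0.76  0.93  1.4   0.78  1.81  2.15] 0.0 True
0.34 -1 pour0 [-0.43  0.31  2.22  1.03  1.52  2.13] 0.0 True
  roll 1.57 [-0.46  0.53  2.19  1.11  1.67  3.52] 0.0 False
  roll 2.4 [-0.46  0.53  2.19  1.11  1.67  4.35] 0.0 False
  roll -1.57 [-0.46  0.53  2.19  1.11  1.67  0.38] 0.0 True
  roll -2.4 [-0.46  0.53  2.19  1.11  1.67 -0.45] 0.0 True
```

```bash
cat >> ik.py <<'E'
def sidey(al,psi,roll=0):
    z=np.array([np.cos(al)*np.cos(psi),np.cos(al)*np.sin(psi),-np.sin(al)]); y=np.array([np.sin(psi),-np.cos(psi),0]); return np.c_[np.cross(y,z),y,z]@rx('z',roll)
E
python3 - <<'E'
from ik import *
al=np.radians(20)
for L in(.24,.3,.36):
    for nm,p,psi,roll,a in(('hi',[.546,-.319,.2],45,0,20),('grasp',[.6126,-.2524,.0425],45,0,20),('pour',[.44,.11,.17],80,0,20),('pour',[.44,.11,.15],80,2.4,8),('pour110',[.44,.11,.15],110,2.4,8),('ledge',[.669,-.064,.1025],80,0,20)):
        R=sidey(np.radians(a),np.radians(psi),roll); r=ik(np.array(p),R,L,np.array([-.5,.4,1.8,.8,1.5,-1+roll])); print(L,nm,np.round(r[0],2),round(r[1],4),np.all((r[0]>LO)&(r[0]<HI)))
E
```

```text
0.24 hi [-0.89  0.33  1.89  1.23  1.44 -0.65] 0.0 True
0.24 grasp [-0.74  0.56  1.94  1.39  1.27 -0.89] 0.0 True
0.24 pour [-0.27  0.03  2.32  1.25  1.39 -0.77] 0.0 True
0.24 pour [-0.3   0.18  2.35  1.39  1.53  1.44] 0.0 True
0.24 pour110 [-0.21  0.35  2.11  1.03  1.8   1.41] 0.0 True
0.24 ledge [-0.43  0.57  1.75  1.15  1.51 -0.78] 0.0 True
0.3 hi [-0.98  0.39  1.89  1.18  1.48 -0.73] 0.0 True
0.3 grasp [-0.83  0.62  1.93  1.34  1.31 -0.96] 0.0 True
0.3 pour [-0.4   0.13  2.32  1.17  1.44 -0.89] 0.0 True
0.3 pour [-0.44  0.31  2.33  1.27  1.57  1.31] 0.0 True
0.3 pour110 [-0.3   0.49  2.04  0.94  1.81  1.32] 0.0 True
0.3 ledge [-0.5   0.65  1.71  1.1   1.54 -0.84] 0.0 True
0.36 hi [-1.07  0.47  1.87  1.13  1.52 -0.81] 0.0 True
0.36 grasp [-0.92  0.7   1.91  1.28  1.34 -1.03] 0.0 True
0.36 pour [-0.53  0.24  2.3   1.09  1.48 -1.01] 0.0 True
0.36 pour [-0.57  0.46  2.28  1.16  1.59  1.2 ] 0.0 True
0.36 pour110 [-0.38  0.62  1.95  0.86  1.81  1.26] 0.0 True
0.36 ledge [-0.58  0.73  1.66  1.04  1.57 -0.9 ] 0.0 True
```

play_rows([
  [[0,0,0.248,0,0,-0.1,85],[0,0,0.248,0,0,-0.1,85],[0,0,0.248,0,0,-0.1,85],[0,0,0.248,0,0,-0.1,85],[0,0,0.248,0,0,-0.1,85]],
])

```text
time: 33.87
tool_pos: [0.4727, -0.1357, 0.1952]
tcp_rot: [-0.964, -2.99, -0.0]
wrist_force: [0.5, -0.1, 0.3]
width: 0.991
grip_force: 0.0
```

play_rows([
  [[0,0,0.248,0,0,0,85],[0,0,0.248,0,0,0,85],[0,0,0.248,0,0,0,85],[0,0,0.248,0,0,0,85],[0,0,0.248,0,0,0,85]],
])

```text
time: 34.28
tool_pos: [0.4727, -0.1357, 0.1948]
tcp_rot: [-1.83, -2.553, -0.0]
wrist_force: [-0.4, -1.3, -0.3]
width: 0.998
grip_force: 0.0
```

play_rows([
  [[0,0,0.248,0,0,0,85],[0,0,0.248,0,0,0,85],[0,0,0.248,0,0,0,85],[0,0,0.248,0,0,0,85],[0,0,0.248,0,0,0,85]],
])

```text
time: 34.7
tool_pos: [0.4727, -0.1357, 0.1947]
tcp_rot: [-2.522, -1.873, -0.0]
wrist_force: [0.1, -0.6, 0.2]
width: 0.993
grip_force: 0.0
```

play_rows([
  [[0,0,0.248,0,0,0,85],[0,0,0.248,0,0,0,85],[0,0,0.248,0,0,0,85],[0,0,0.248,0,0,0,85],[0,0,0,0,0,0,85]],
])

```text
time: 35.12
tool_pos: [0.4727, -0.1358, 0.1947]
tcp_rot: [-2.902, -1.201, -0.0]
wrist_force: [0.7, 0.9, -0.5]
width: 0.995
grip_force: 0.0
```

Run:
```python
from h import *
print(bot.read_state()['tool_pos'],delta([.546,-.319,.20],down(-np.pi/4)))
```

```text
[ 0.47271332 -0.13581835  0.19473422] (array([-0.001, -0.   , -0.001]), array([-0.776,  1.814, -0.053]))
```

play_rows([
  [[0,0,0,-0.155,0.363,-0.05,85],[0,0,0,-0.155,0.363,0,85],[0,0,0,-0.155,0.363,0,85],[0,0,0,-0.155,0.363,0,85],[0,0,0,-0.155,0.363,0,85]],
])

```text
time: 35.53
tool_pos: [0.5472, -0.321, 0.1998]
tcp_rot: [-2.899, -1.211, -0.0]
wrist_force: [-0.8, 1.1, 0.3]
width: 0.994
grip_force: 0.0
```

play_rows([
  [[0,0.2,0,0,0,0,85],[0,0.2,0,0,0,0,85],[0,0.2,0,0,0,0,85],[0,0.2,0,0,0,0,85],[0,0.2,0,0,0,0,85]],
])

```text
time: 35.95
tool_pos: [0.5472, -0.3201, 0.2009]
tcp_rot: [-2.65, -1.107, -0.686]
wrist_force: [0.4, 0.8, -0.1]
width: 0.997
grip_force: 0.0
```

play_rows([
  [[0,0.2,0,0,0,0,85],[0,0.2,0,0,0,0,85],[0,0.2,0,0,0,0,85],[0,0.2,0,0,0,0,85],[0,0.2,0,0,0,0,85]],
])

```text
time: 36.37
tool_pos: [0.5467, -0.3204, 0.2007]
tcp_rot: [-2.283, -0.953, -1.257]
wrist_force: [-0.3, 1.6, -0.1]
width: 0.997
grip_force: 0.0
```

play_rows([
  [[0,0.2,0,0,0,0,85],[0,0.2,0,0,0,0,85],[0,0.043,0,0,0,0,85],[0,0,0,0,0,0,85],[0,0,0,0,0,0,85]],
])

```text
time: 36.78
tool_pos: [0.5466, -0.3202, 0.1996]
tcp_rot: [-2.095, -0.87, -1.464]
wrist_force: [0.0, -1.4, -0.5]
width: 0.998
grip_force: 0.0
```

Run:
```python
from h import *
from ik import *
s=bot.read_state(); print(s['tool_pos'],s['q'])
R=sidey(np.radians(20),np.radians(45)); d=R[:,2]; g=np.array([.598,-.267,.05])+.022*d
print(delta(g-.09*d,R),delta(g,R))
blobs('wrist',.05,.1,save='w7')
dish('scene',save='s7');dish('top')
```

```text
[ 0.54657007 -0.32024347  0.19964089] [-1.08966379  0.45779186  1.87500285  1.11098888  1.53758458 -0.80934879]
(array([-0.002,  0.004,  0.002]), array([-1.152, -0.013,  0.53 ])) (array([-0.002,  0.004,  0.002]), array([-1.15 , -0.013,  1.43 ]))
wrist [ 0 24 62 48] [0.568  1.7702] ext [0.363 0.958] z95 0.0971
wrist [124  71  36  39] [0.6911 0.4838] ext [0.117 0.165] z95 0.0977
wrist [161 109 135 103] [0.6727 0.0627] ext [0.067 0.379] z95 0.0953
wrist [283 254  67  66] [ 0.5975 -0.2682] ext [0.068 0.068] z95 0.0753
wrist [133 285  50  33] [ 0.4715 -0.1761] ext [0.044 0.032] z95 0.076
scene dish [0.4469 0.0956] r 0.0649 75
top dish [0.4435 0.0972] r 0.0644 132
```

View pics/w7.png

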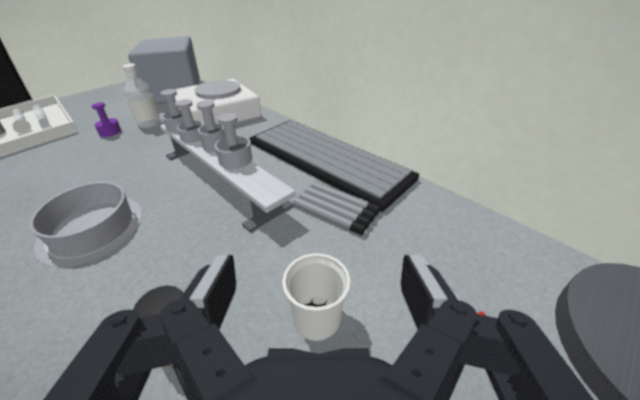

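The wrist view shows the cup at (317,290), centred between the fingers with the stoppers inside. The jar is off to the left at (160,300), and the weights stand on the ledge. I'll descend and approach.

play_rows([
  [[0,0,0,-0.15,-0.013,0.06,85],[0,0,0,-0.3,0,0.13,85],[0,0,0,-0.3,0,0.15,85],[0,0,0,-0.25,0,0.12,85],[0,0,0,-0.15,0,0.07,85]],
])

```text
time: 37.35
tool_pos: [0.5519, -0.3107, 0.0701]
tcp_rot: [-2.094, -0.866, -1.462]
wrist_force: [0.1, 0.1, 0.7]
width: 1.0
grip_force: 0.0
```

play_rows([
  [[0,0,0,0,0,0,85],[0,0,0,0,0,0,85],[0,0,0,0,0,0,85]],
])

```text
time: 37.6
tool_pos: [0.553, -0.313, 0.0748]
tcp_rot: [-2.094, -0.869, -1.467]
wrist_force: [-0.5, 0.2, -0.2]
width: 0.997
grip_force: 0.0
```

Run:
```python
from h import *
from ik import *
s=bot.read_state(); print(s['tool_pos'],s['wrist_force'],s['width'])
R=sidey(np.radians(20),np.radians(45)); d=R[:,2]; g=np.array([.598,-.267,.05])+.022*d
print(delta(g,R))
c=blobs('wrist',.05,.1)
P=cloud(c)
```

```text
[ 0.55303169 -0.31304563  0.07476661] [-0.52906603  0.15799473 -0.21952406] 0.9966830660424123
(array([0.002, 0.001, 0.003]), array([-0.012, -0.008,  0.909]))
wrist [ 0  3 52 16] [0.6139 2.2272] ext [0.272 0.032] z95 0.0974
wrist [101  23  43  36] [0.6912 0.4822] ext [0.117 0.161] z95 0.0977
wrist [138  43 153  92] [0.6943 0.1543] ext [0.111 0.563] z95 0.0947
wrist [63 49 18 15] [0.57   0.4535] ext [0.03  0.029] z95 0.0752
wrist [269 161  95  80] [ 0.598 -0.268] ext [0.068 0.068] z95 0.0751
wrist [ 47 193  94  78] [ 0.469 -0.186] ext [0.049 0.05 ] z95 0.0756
wrist [179 255  57  75] [ 0.5004 -0.3035] ext [0.031 0.03 ] z95 0.0991
wrist [401 255  57  75] [ 0.5647 -0.3678] ext [0.03  0.031] z95 0.0991
wrist [445 341  77  59] [ 0.5412 -0.4041] ext [0.03  0.021] z95 0.099
wrist [115 343  76  57] [ 0.4638 -0.3265] ext [0.021 0.03 ] z95 0.0991
```

play_rows([
  [[0,0,0,0,-0.01,0.15,85],[0,0,0,0,0,0.25,85],[0,0,0,0,0,0.25,85],[0,0,0,0,0,0.17,85],[0,0,0,0,0,0.08,85]],
])

```text
time: 38.07
tool_pos: [0.6128, -0.2499, 0.0432]
tcp_rot: [-2.093, -0.869, -1.465]
wrist_force: [-0.5, 0.1, 0.4]
width: 0.996
grip_force: 0.0
```

play_rows([
  [[0,0,0,0,0,0,85],[0,0,0,0,0,0,85],[0,0,0,0,0,0,72],[0,0,0,0,0,0,66],[0,0,0,0,0,0,60]],
], newtons=50)

```text
time: 38.48
tool_pos: [0.6115, -0.2533, 0.0438]
tcp_rot: [-2.095, -0.867, -1.468]
wrist_force: [-0.7, -1.3, -0.2]
width: 0.716
grip_force: 36.4
```

play_rows([
  [[0,0,0,0,0,0,45],[0,0,0,0,0,0,45],[0,0,0,0,0,0,45]],
])

```text
time: 38.73
tool_pos: [0.6117, -0.2532, 0.0439]
tcp_rot: [-2.094, -0.867, -1.468]
wrist_force: [-3.9, -3.1, 5.7]
width: 0.708
grip_force: 52.9
```

Run:
```python
from h import *
from ik import *
s=bot.read_state(); print(s['tool_pos'],s['wrist_force'],s['width'],s['grip_force'])
blobs('wrist',.062,.1,xr=(.5,.64)); dish('scene')
```

```text
[ 0.61168026 -0.25315646  0.04393904] [-3.91193273 -3.12736239  5.69806176] 0.7075441963354082 52.91150000473863
wrist [ 56 194 525 206] [ 0.5693 -0.2977] ext [0.129 0.129] z95 0.0914
scene dish [0.447  0.0957] r 0.0649 75
```

play_rows([
  [[0,0,0,0.1,0,-0.036,45],[0,0,0,0.2,0,-0.073,45],[0,0,0,0.3,0,-0.11,45],[0,0,0,0.3,0,-0.11,45],[0,0,0,0.25,0,-0.09,45]],
], newtons=70)

```text
time: 39.25
tool_pos: [0.6116, -0.2521, 0.1665]
tcp_rot: [-2.095, -0.866, -1.465]
wrist_force: [-0.3, -0.5, -1.9]
width: 0.695
grip_force: 75.4
```

play_rows([
  [[0,0,0,0.2,0,-0.073,45],[0,0,0,0.1,0,-0.036,45],[0,0,0,0,0,0,45]],
])

```text
time: 39.5
tool_pos: [0.6124, -0.253, 0.1999]
tcp_rot: [-2.096, -0.872, -1.469]
wrist_force: [0.8, -0.1, -1.5]
width: 0.697
grip_force: 75.4
```

Run:
```python
from h import *
from ik import *
s=bot.read_state(); print(s['tool_pos'],s['wrist_force'],s['width'],s['grip_force'],s['q'])
R0=Rn.from_rotvec(s['tcp_rot']).as_matrix()
R1=sidey(np.radians(20),np.radians(45)); R2=sidey(np.radians(20),np.radians(90))
print(delta([.53,-.07,.20],R1)); print('turn',Rn.from_matrix(R1.T@R2).as_rotvec()/.5)
print('shift2',R2.T@(np.array([.432,.119,.20])-[.53,-.07,.20])*10)
```

```text
[ 0.61239181 -0.2529619   0.19991695] [ 0.80755451 -0.08258085 -1.52580971] 0.6973330063745046 75.36762557037036 [-0.94385567  0.42794281  1.92084719  1.21314235  1.43334036 -0.78612415]
(array([0.005, 0.002, 0.009]), array([ 0.253, -1.877,  0.663]))
turn [ 1.47606572  0.         -0.53724398]
shift2 [ 0.64641807 -0.98        1.77601905]
```

play_rows([
  [[0,0,0,0.03,-0.2,0.073,45],[0,0,0,0.05,-0.37,0.13,45],[0,0,0,0.05,-0.37,0.13,45],[0,0,0,0.05,-0.37,0.13,45],[0,0,0,0.05,-0.37,0.13,45]],
])

```text
time: 39.92
tool_pos: [0.5362, -0.0863, 0.196]
tcp_rot: [-2.096, -0.864, -1.462]
wrist_force: [0.8, 0.8, -1.2]
width: 0.701
grip_force: 75.5
```

play_rows([
  [[0,0,0,0.023,-0.197,0.07,45],[0,0,0,0,0,0,45],[0.1,0,-0.0364,0,0,0,45],[0.2,0,-0.0728,0,0,0,45],[0.2,0,-0.0728,0,0,0,45]],
])

```text
time: 40.33
tool_pos: [0.5279, -0.0687, 0.1966]
tcp_rot: [-1.891, -1.098, -1.32]
wrist_force: [1.2, -0.5, -1.3]
width: 0.698
grip_force: 75.6
```

play_rows([
  [[0.2,0,-0.0728,0,0,0,45],[0.2,0,-0.0728,0,0,0,45],[0.2,0,-0.0728,0,0,0,45],[0.2,0,-0.0728,0,0,0,45],[0.176,0,-0.064,0,0,0,45]],
])

```text
time: 40.75
tool_pos: [0.5296, -0.0701, 0.1962]
tcp_rot: [-1.46, -1.462, -1.02]
wrist_force: [0.3, 0.7, -1.7]
width: 0.7
grip_force: 75.6
```

play_rows([
  [[0,0,0,0,0,0,45],[0,0,0,0,0,0,45]],
])

```text
time: 40.92
tool_pos: [0.5299, -0.0691, 0.1964]
tcp_rot: [-1.463, -1.459, -1.023]
wrist_force: [-0.4, -0.1, -2.4]
width: 0.695
grip_force: 75.7
```

Run:
```python
from h import *
from ik import *
s=bot.read_state(); print(s['tool_pos'],s['wrist_force'],s['width'],s['q'])
R2=sidey(np.radians(20),np.radians(90)); R3=sidey(np.radians(8),np.radians(90))
print(delta([.425,.122,.20],R2)); print('lower',R3.T@[0,0,-.73],'turn',Rn.from_matrix(R2.T@R3).as_rotvec()/.5)
for ro in(0,2.6):
    r=ik(np.array([.425,.122,.127]),sidey(np.radians(8),np.radians(90),ro),.37,s['q']+[0,0,0,0,0,ro]); print(np.round(r[0],2),r[1])
dish('scene');dish('top')
```

```text
[ 0.52989861 -0.06912507  0.19640038] [-0.35773104 -0.13262376 -2.37582475] 0.6951254073820223 [-0.67945967  0.50149351  1.81575717  0.84298266  1.77326434 -0.94610143]
(array([ 0.001, -0.   , -0.004]), array([ 0.685, -1.051,  1.783]))
lower [-0.72289569  0.          0.10159636] turn [-4.40932162e-34  4.18879020e-01 -4.22233865e-34]
[-0.52  0.57  2.19  1.04  1.63 -1.24] 2.679508559477739e-10
[-0.52  0.57  2.19  1.04  1.63  1.36] 2.6779661821407785e-10
scene dish [0.4913 0.0827] r 0.0647 79
top dish [0.4881 0.0842] r 0.0644 126
```

The dish has been knocked to about (.490,.083). The order requires it centred first, so I'll put the cup back down at its old spot and re-centre the dish.

play_rows([
  [[-0.15,0,0.0546,0,0,0,45],[-0.2,0,0.0728,0,0,0,45],[-0.2,0,0.0728,0,0,0,45],[-0.2,0,0.0728,0,0,0,45],[-0.2,0,0.0728,0,0,0,45]],
])

```text
time: 41.43
tool_pos: [0.5282, -0.0696, 0.1978]
tcp_rot: [-1.889, -1.1, -1.321]
wrist_force: [-0.2, 0.2, -2.1]
width: 0.697
grip_force: 75.7
```

play_rows([
  [[-0.2,0,0.0728,0,0,0,45],[-0.2,0,0.0728,0,0,0,45],[-0.126,0,0.046,0,0,0,45],[0,0,0,0,0,0,45],[0,0,0,0,0,0,45]],
])

```text
time: 41.85
tool_pos: [0.5277, -0.0685, 0.1981]
tcp_rot: [-2.095, -0.865, -1.466]
wrist_force: [-0.1, -0.0, -0.8]
width: 0.699
grip_force: 75.8
```

Run:
```python
from h import *
from ik import *
s=bot.read_state(); print(s['tool_pos'],s['wrist_force'],s['width'])
R1=sidey(np.radians(20),np.radians(45)); print(delta([.6117,-.2532,.20],R1)); print('down', R1.T@[0,0,-1.56])
```

```text
[ 0.52770168 -0.06847402  0.19810642] [-0.1246178  -0.03196389 -0.82114058] 0.6988595724799468
(array([ 0.002,  0.001, -0.003]), array([-0.224,  1.901, -0.674]))
down [-1.46592049  0.          0.53355142]
```

play_rows([
  [[0,0,0,-0.03,0.2,-0.07,45],[0,0,0,-0.04,0.36,-0.13,45],[0,0,0,-0.04,0.37,-0.13,45],[0,0,0,-0.04,0.37,-0.13,45],[0,0,0,-0.04,0.36,-0.13,45]],
])

```text
time: 42.27
tool_pos: [0.6039, -0.2331, 0.2005]
tcp_rot: [-2.094, -0.868, -1.466]
wrist_force: [0.8, 0.7, -2.4]
width: 0.702
grip_force: 75.8
```

play_rows([
  [[0,0,0,-0.034,0.241,-0.084,45],[0,0,0,0,0,0,45],[0,0,0,-0.2,0,0.073,45],[0,0,0,-0.3,0,0.109,45],[0,0,0,-0.3,0,0.109,45]],
])

```text
time: 42.68
tool_pos: [0.6141, -0.2553, 0.115]
tcp_rot: [-2.095, -0.872, -1.468]
wrist_force: [-0.7, 0.4, -1.8]
width: 0.698
grip_force: 75.8
```

play_rows([
  [[0,0,0,-0.3,0,0.109,45],[0,0,0,-0.2,0,0.073,45],[0,0,0,-0.1,0,0.036,45],[0,0,0,0,0,0,45],[0,0,0,0,0,0,45]],
])

```text
time: 43.1
tool_pos: [0.6135, -0.254, 0.0515]
tcp_rot: [-2.093, -0.866, -1.466]
wrist_force: [-1.6, -0.6, -1.1]
width: 0.699
grip_force: 75.8
```

Run:
```python
from h import *
from ik import *
s=bot.read_state(); print(s['tool_pos'],s['wrist_force'],s['width'])
R1=sidey(np.radians(20),np.radians(45)); print(delta([.6117,-.2532,.0439],R1))
```

```text
[ 0.61354068 -0.25403272  0.05146331] [-1.59752387 -0.56593814 -1.09877296] 0.6991309434934889
(array([ 0.   , -0.002, -0.002]), array([-0.074, -0.019,  0.019]))
```

play_rows([
  [[0,0,0,-0.04,0,0.014,45],[0,0,0,-0.02,0,0.007,45],[0,0,0,0,0,0,45],[0,0,0,0,0,0,45]],
])

```text
time: 43.43
tool_pos: [0.6135, -0.2544, 0.046]
tcp_rot: [-2.095, -0.868, -1.467]
wrist_force: [-0.3, 0.1, -1.9]
width: 0.703
grip_force: 75.9
```

play_rows([
  [[0,0,0,-0.01,0,0.004,45],[0,0,0,0,0,0,45],[0,0,0,0,0,0,45]],
])

```text
time: 43.68
tool_pos: [0.6133, -0.254, 0.0442]
tcp_rot: [-2.094, -0.867, -1.466]
wrist_force: [1.0, 0.6, -2.0]
width: 0.701
grip_force: 75.9
```

play_rows([
  [[0,0,0,-0.015,0,0.005,45],[0,0,0,0,0,0,45],[0,0,0,0,0,0,45]],
])

```text
time: 43.93
tool_pos: [0.6134, -0.254, 0.0439]
tcp_rot: [-2.091, -0.867, -1.469]
wrist_force: [-2.4, 0.6, 5.7]
width: 0.7
grip_force: 76.2
```

play_rows([
  [[0,0,0,-0.01,0,0.004,45],[0,0,0,0,0,0,45],[0,0,0,0,0,0,45]],
])

```text
time: 44.18
tool_pos: [0.6134, -0.2539, 0.0439]
tcp_rot: [-2.089, -0.867, -1.471]
wrist_force: [-4.9, 1.1, 9.0]
width: 0.697
grip_force: 76.4
```

play_rows([
  [[0,0,0,0.015,0,-0.005,62],[0,0,0,0,0,0,68],[0,0,0,0,0,0,76],[0,0,0,0,0,0,85],[0,0,0,0,0,0,85]],
])

```text
time: 44.6
tool_pos: [0.6132, -0.2539, 0.0425]
tcp_rot: [-2.095, -0.866, -1.466]
wrist_force: [-0.5, -0.4, 0.2]
width: 0.992
grip_force: 0.0
```

play_rows([
  [[0,0,0,0,0,0,85],[0,0,0,0,0,-0.1,85],[0,0,0,0,0,-0.25,85],[0,0,0,0,0,-0.3,85],[0,0,0,0,0,-0.25,85]],
])

```text
time: 45.02
tool_pos: [0.5522, -0.3146, 0.0741]
tcp_rot: [-2.094, -0.867, -1.465]
wrist_force: [-0.1, -0.5, 0.9]
width: 0.996
grip_force: 0.0
```

play_rows([
  [[0,0,0,0.2,0,-0.2,85],[0,0,0,0.35,0,-0.1,85],[0,0,0,0.35,0,-0.1,85],[0,0,0,0.35,0,-0.1,85],[0,0,0,0.2,0,0,85]],
])

```text
time: 45.43
tool_pos: [0.5554, -0.3141, 0.232]
tcp_rot: [-2.096, -0.87, -1.471]
wrist_force: [0.9, -0.8, 1.2]
width: 0.998
grip_force: 0.0
```

Run:
```python
from h import *
s=bot.read_state(); print(s['tool_pos'],s['wrist_force'],s['width'])
dish('scene',save='s8');dish('top'); blobs('wrist',.05,.1,xr=(.5,.64))
```

```text
[ 0.55538742 -0.31406853  0.23199618] [ 0.90214678 -0.84041021  1.15911168] 0.9976657021506261
scene dish [0.4913 0.0829] r 0.0647 78
top dish [0.4881 0.0841] r 0.0644 126
wrist [12 31 30 13] [0.5704 2.2288] ext [0.138 0.029] z95 0.0973
wrist [283 279  64  65] [ 0.6005 -0.2684] ext [0.069 0.068] z95 0.0752
```

play_rows([
  [[0,-0.24,0,0,0,0,40],[0,-0.24,0,0,0,0,0],[0,-0.24,0,0,0,0,0],[0,-0.24,0,0,0,0,0],[0,-0.24,0,0,0,0,0]],
])

```text
time: 46.0
tool_pos: [0.5541, -0.313, 0.2258]
tcp_rot: [-2.581, -1.064, -0.819]
wrist_force: [-0.0, 0.8, -1.8]
width: 0.295
grip_force: 0.0
```

play_rows([
  [[0,-0.24,0,0,0,0,0],[0,-0.24,0,0,0,0,0],[0,-0.24,0,0,0,0,0],[0,-0.24,0,0,0,0,0],[0,-0.24,0,0,0,0,0]],
])

```text
time: 46.42
tool_pos: [0.5547, -0.3128, 0.2268]
tcp_rot: [-2.899, -1.198, -0.022]
wrist_force: [-0.2, 0.1, -1.3]
width: -0.001
grip_force: 0.0
```

play_rows([
  [[0,-0.043,0.2,0,0,0,0],[0,0,0.24,0,0,0,0],[0,0,0.24,0,0,0,0],[0,0,0.24,0,0,0,0],[0,0,0.24,0,0,0,0]],
])

```text
time: 46.83
tool_pos: [0.5541, -0.3116, 0.2243]
tcp_rot: [-3.123, -0.312, 0.008]
wrist_force: [-1.0, -0.6, 0.7]
width: 0.005
grip_force: 0.0
```

play_rows([
  [[0,0,0.24,0,0,0,0],[0,0,0.24,0,0,0,0],[0,0,0.24,0,0,0,0],[0,0,0.24,0,0,0,0],[0,0,0.044,0,0,0,0]],
])

```text
time: 47.25
tool_pos: [0.554, -0.3119, 0.2245]
tcp_rot: [-3.104, 0.471, 0.008]
wrist_force: [0.6, -0.0, -0.1]
width: 0.002
grip_force: 0.0
```

Run:
```python
from h import *
s=bot.read_state(); print(s['tool_pos'],s['tcp_rot'],s['q'])
a=np.radians(-107); u=np.array([-.9545,.297]); p=np.array([.4897,.0835])+.035*u
print(p,delta([*p,.20],down(a)))
```

```text
[ 0.55400592 -0.31188872  0.22450402] [-3.1042995   0.47086663  0.00796875] [-5.51731346e-01  1.98266774e-01  1.69650625e+00 -3.66553426e-04
  1.25218574e+00  1.32024997e+00]
[0.4562925 0.093895 ] (array([-0.002,  0.011, -0.009]), array([-2.135, -3.585,  0.26 ]))
```

play_rows([
  [[0,0.011,0,-0.194,-0.326,0,0],[0,0,0,-0.194,-0.326,0,0],[0,0,0,-0.194,-0.326,0,0],[0,0,0,-0.194,-0.326,0,0],[0,0,0,-0.194,-0.326,0,0]],
])

```text
time: 47.67
tool_pos: [0.5087, -0.1264, 0.2252]
tcp_rot: [3.107, -0.462, 0.003]
wrist_force: [0.1, 0.6, 1.1]
width: -0.0
grip_force: 0.0
```

play_rows([
  [[0,0,0,-0.194,-0.326,0,0],[0,0,0,-0.194,-0.326,0,0],[0,0,0,-0.194,-0.326,0,0],[0,0,0,-0.194,-0.326,0,0],[0,0,0,-0.194,-0.326,0.1,0]],
])

```text
time: 48.08
tool_pos: [0.4654, 0.0578, 0.2172]
tcp_rot: [3.107, -0.462, 0.01]
wrist_force: [0.8, 1.2, 1.0]
width: 0.001
grip_force: 0.0
```

play_rows([
  [[0,0,0,-0.194,-0.326,0.1,0],[0,0,0,0,0,0.04,0],[0,0,0,0,0,0,0],[0,0,0,0,0,0,0]],
])

```text
time: 48.42
tool_pos: [0.4558, 0.0931, 0.2013]
tcp_rot: [3.106, -0.461, 0.004]
wrist_force: [-0.2, 0.5, 0.4]
width: 0.004
grip_force: 0.0
```

Run:
```python
from h import *
s=bot.read_state(); print(s['tool_pos'],s['tcp_rot'])
dish('wrist',save='w9'); dish('top',save='t9')
print(delta([.456,.094,.024],down(np.radians(-107))))
```

```text
[0.45578327 0.09313064 0.20129697] [ 3.10600238 -0.46082966  0.00408508]
wrist dish [0.4899 0.0825] r 0.0647 360
top dish [0.4876 0.0847] r 0.0631 60
(array([ 0.   , -0.009, -0.002]), array([-0.021, -0.014,  1.783]))
```

View pics/w9.png

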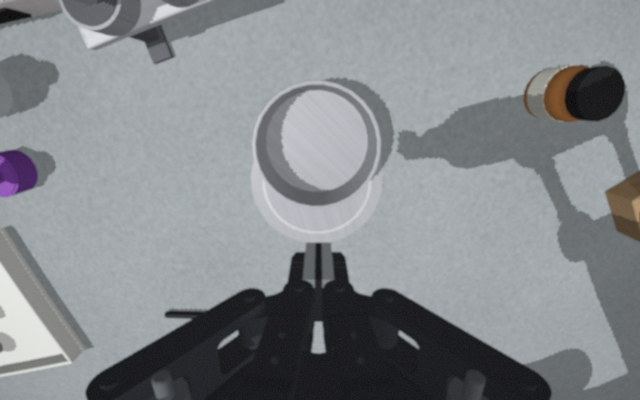

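The wrist view shows the dish at (318,143), off the plate; the plate's crescent is visible below it, with its bottom at (318,243). I'll measure the plate from this arc, then push.

Run:
```python
from h import *
c=cam('wrist'); im=c['image'].astype(int); bg=np.median(im[190:240,200:240].reshape(-1,3),axis=0)
M=((im.sum(2)-bg.sum())>18).astype(np.uint8); B=np.zeros_like(M); B[60:246,235:400]=M[60:246,235:400]
B=cv2.morphologyEx(B,cv2.MORPH_OPEN,np.ones((3,3))); cs,_=cv2.findContours(B,cv2.RETR_EXTERNAL,cv2.CHAIN_APPROX_NONE); b=max(cs,key=cv2.contourArea).reshape(-1,2)
b=b[(b[:,1]>182)&(b[:,1]<238)&((b[:,1]<225)|(abs(b[:,0]-318)>14))]
q=onplane(c,b,0)[:,:2]
for _ in range(3):
    A=np.c_[2*q,np.ones(len(q))]; s=np.linalg.lstsq(A,(q**2).sum(1),rcond=None)[0]; r=np.sqrt(s[2]+s[:2]@s[:2]); e=abs(np.hypot(*(q-s[:2]).T)-r); q=q[e<max(.0015,np.median(e)*2.5)]
# with known radius .08
from scipy.optimize import least_squares
k=least_squares(lambda p:np.hypot(*(q-p).T)-.08,s[:2]).x
print(s[:2],r,len(q),k)
```

```text
[0.46053576 0.07859398] 0.02867496754969083 35 [0.51128234 0.06248752]
```

play_rows([
  [[0,0,0,-0.01,-0.01,0.3,0],[0,0,0,0,0,0.4,0],[0,0,0,0,0,0.4,0],[0,0,0,0,0,0.35,0],[0,0,0,0,0,0.2,0]],
])

```text
time: 48.98
tool_pos: [0.4543, 0.0928, 0.0338]
tcp_rot: [3.105, -0.468, 0.0]
wrist_force: [-0.7, -0.3, 0.2]
width: -0.004
grip_force: 0.0
```

play_rows([
  [[0,0,0,0,0,0.1,0],[0,0,0,0,0,0,0],[0,0,0,0,0,0,0]],
])

```text
time: 49.23
tool_pos: [0.4574, 0.0939, 0.0279]
tcp_rot: [3.107, -0.467, 0.008]
wrist_force: [0.5, -0.4, 0.8]
width: 0.003
grip_force: 0.0
```

play_rows([
  [[0,0,0,-0.1,0,0,0],[0,0,0,-0.1,0,0,0],[0,0,0,-0.1,0,0,0],[0,0,0,-0.1,0,0,0],[0,0,0,-0.08,0,0,0]],
])

```text
time: 49.65
tool_pos: [0.412, 0.1094, 0.029]
tcp_rot: [-3.106, 0.464, -0.016]
wrist_force: [5.6, -2.1, 5.4]
width: 0.001
grip_force: 3.1
```

play_rows([
  [[0,0,0,-0.05,0,0,0],[0,0,0,-0.04,0,0,0],[0,0,0,-0.02,0,0,0],[0,0,0,0,0,0,0],[0,0,0,0,0,0,0]],
])

```text
time: 50.07
tool_pos: [0.4008, 0.1123, 0.0277]
tcp_rot: [-3.106, 0.464, -0.01]
wrist_force: [4.7, -0.4, 4.2]
width: -0.002
grip_force: 2.5
```

Run:
```python
from h import *
s=bot.read_state(); print(s['tool_pos'],s['wrist_force'])
dish('scene'); dish('top'); dish('wrist')
```

```text
[0.40078826 0.112349   0.02770745] [ 4.65371222 -0.37613315  4.1694876 ]
scene dish [0.454  0.0982] r 0.0645 77
top dish [0.4479 0.0998] r 0.0631 58
wrist dish [0.4511 0.0983] r 0.0636 853
```

play_rows([
  [[0,0,0,-0.03,0.01,0,0],[0,0,0,-0.03,0.01,0,0],[0,0,0,-0.02,0.01,0,0],[0,0,0,0,0,0,0],[0,0,0,0,0,0,0]],
])

```text
time: 50.63
tool_pos: [0.3913, 0.1114, 0.0269]
tcp_rot: [3.107, -0.465, 0.006]
wrist_force: [3.8, 0.2, 3.9]
width: -0.001
grip_force: 2.2
```

Run:
```python
from h import *
s=bot.read_state(); print(s['tool_pos'],s['wrist_force'])
dish('scene',save='s10'); dish('wrist',save='w10')
```

```text
[0.39131962 0.11135006 0.0268886 ] [3.8177465  0.24583765 3.91099624]
scene dish [0.4456 0.1012] r 0.0643 78
wrist dish [0.4425 0.101 ] r 0.0634 858
```

play_rows([
  [[0,0,0,0.1,0,0,0],[0,0,0,0.15,0,0,0],[0,0,0,0,0,0,0],[0,0,0,0,0,-0.15,0],[0,0,0,0,0,-0.4,0]],
])

```text
time: 51.15
tool_pos: [0.4077, 0.1025, 0.0761]
tcp_rot: [3.101, -0.466, -0.019]
wrist_force: [-0.5, -0.5, -0.7]
width: 0.002
grip_force: 0.0
```

play_rows([
  [[0,0,0,0,0,-0.4,0],[0,0,0,0,0,-0.4,0],[0,0,0,0,0.2,-0.35,0],[0,0,0,0,0.4,0,85],[0,0,0,0,0.4,0,85]],
])

```text
time: 51.57
tool_pos: [0.3856, 0.0084, 0.1991]
tcp_rot: [-3.107, 0.46, -0.011]
wrist_force: [1.6, -1.9, -0.2]
width: 0.278
grip_force: 0.0
```

play_rows([
  [[0,0,0,0,0.4,0,85],[0,0,0,0,0.4,0,85],[0,0,0,0,0.4,0,85],[0,0,0,0,0,0,85],[0,0,0,0,0,0,85]],
])

```text
time: 51.98
tool_pos: [0.3479, -0.1075, 0.1956]
tcp_rot: [-3.104, 0.476, -0.001]
wrist_force: [-0.3, 0.0, 0.1]
width: 0.972
grip_force: 0.0
```

Run:
```python
from h import *
s=bot.read_state(); print(s['tool_pos'],s['tcp_rot'])
dish('scene'); dish('top',save='t11'); print(delta([.546,-.319,.20],down(-np.pi/4)))
```

```text
[ 0.34792449 -0.10748483  0.19562777] [-3.10412626e+00  4.76000539e-01 -7.35155281e-04]
scene dish [0.4413 0.1019] r 0.0645 73
top dish [0.4386 0.1034] r 0.0644 132
(array([-1.000e-03, -4.000e-03, -2.168e+00]), array([ 2.509,  1.463, -0.04 ]))
```

play_rows([
  [[0,0,0,0.314,0.183,-0.02,85],[0,0,0,0.314,0.183,-0.02,85],[0,0,0,0.314,0.183,0,85],[0,0,0,0.314,0.183,0,85],[0,0,0,0.314,0.183,0,85]],
])

```text
time: 52.5
tool_pos: [0.4755, -0.2379, 0.2007]
tcp_rot: [-3.107, 0.458, -0.004]
wrist_force: [-1.1, 0.6, 0.4]
width: 0.993
grip_force: 0.0
```

play_rows([
  [[0,0,0,0.314,0.183,0,85],[0,0,0,0.314,0.183,0,85],[0,0,0,0.314,0.183,0,85],[0,0,-0.217,0,0,0,85],[0,0,-0.217,0,0,0,85]],
])

```text
time: 52.92
tool_pos: [0.55, -0.3178, 0.1997]
tcp_rot: [-3.138, 0.113, -0.002]
wrist_force: [-0.4, 0.1, -0.1]
width: 0.994
grip_force: 0.0
```

play_rows([
  [[0,0,-0.217,0,0,0,85],[0,0,-0.217,0,0,0,85],[0,0,-0.217,0,0,0,85],[0,0,-0.217,0,0,0,85],[0,0,-0.217,0,0,0,85]],
])

```text
time: 53.33
tool_pos: [0.5489, -0.3161, 0.2008]
tcp_rot: [-3.054, -0.735, -0.004]
wrist_force: [0.6, 0.3, -0.5]
width: 0.997
grip_force: 0.0
```

play_rows([
  [[0,0,-0.217,0,0,0,85],[0,0,-0.217,0,0,0,85],[0,0,-0.215,0,0,0,85],[0,0.2,0,0,0,0,85],[0,0.24,0,0,0,0,85]],
])

```text
time: 53.75
tool_pos: [0.5512, -0.3145, 0.2021]
tcp_rot: [-2.802, -1.179, -0.323]
wrist_force: [-0.4, -0.3, -1.2]
width: 0.994
grip_force: 0.0
```

play_rows([
  [[0,0.24,0,0,0,0,85],[0,0.24,0,0,0,0,85],[0,0.24,0,0,0,0,85],[0,0.24,0,0,0,0,85],[0,0.24,0,0,0,0,85]],
])

```text
time: 54.17
tool_pos: [0.5495, -0.3174, 0.203]
tcp_rot: [-2.422, -1.014, -1.069]
wrist_force: [-0.0, 1.2, 0.2]
width: 0.995
grip_force: 0.0
```

play_rows([
  [[0,0.24,0,0,0,0,85],[0,0.24,0,0,0,0,85],[0,0.24,0,0,0,0,85],[0,0.083,0,0,0,0,85],[0,0,0,0,0,0,85]],
])

```text
time: 54.58
tool_pos: [0.5476, -0.3164, 0.1977]
tcp_rot: [-2.085, -0.864, -1.465]
wrist_force: [-0.2, 0.2, -1.3]
width: 0.997
grip_force: 0.0
```

play_rows([
  [[0,0,0,0,0,0,85],[0,0,0,0,0,0,85]],
])

```text
time: 54.75
tool_pos: [0.5489, -0.3182, 0.2024]
tcp_rot: [-2.089, -0.875, -1.468]
wrist_force: [-0.3, -0.9, 0.5]
width: 0.992
grip_force: 0.0
```

Run:
```python
from h import *
from ik import *
s=bot.read_state(); print(s['tool_pos'],s['q'])
R=sidey(np.radians(20),np.radians(45)); d=R[:,2]; g=np.array([.6005,-.2684,.05])+.022*d
print(delta(g-.09*d,R),delta(g,R))
blobs('wrist',.05,.1,xr=(.5,.64)); dish('scene');dish('top')
```

```text
[ 0.54889808 -0.31824651  0.20242183] [-1.08523528  0.45570139  1.87413657  1.1148168   1.53980355 -0.80973573]
(array([-0.006, -0.003,  0.011]), array([-1.188,  0.008,  0.514])) (array([-0.006, -0.003,  0.011]), array([-1.189,  0.01 ,  1.414]))
wrist [15 28 29 12] [0.57   2.2272] ext [0.14  0.036] z95 0.0975
wrist [285 257  67  66] [ 0.6004 -0.2681] ext [0.068 0.068] z95 0.0753
scene dish [0.4416 0.102 ] r 0.0647 75
top dish [0.4387 0.1034] r 0.0643 133
```

play_rows([
  [[0,0,0,-0.17,0.01,0.06,85],[0,0,0,-0.3,0,0.13,85],[0,0,0,-0.31,0,0.14,85],[0,0,0,-0.25,0,0.12,85],[0,0,0,-0.15,0,0.06,85]],
])

```text
time: 55.32
tool_pos: [0.5541, -0.3139, 0.0717]
tcp_rot: [-2.091, -0.872, -1.467]
wrist_force: [-0.5, 0.1, 0.2]
width: 0.997
grip_force: 0.0
```

play_rows([
  [[0,0,0,0,0,0,85],[0,0,0,0,0,0.15,85],[0,0,0,0,0,0.25,85],[0,0,0,0,0,0.25,85],[0,0,0,0,0,0.17,85]],
])

```text
time: 55.73
tool_pos: [0.6108, -0.2598, 0.0478]
tcp_rot: [-2.091, -0.875, -1.472]
wrist_force: [-0.3, 0.9, -0.2]
width: 0.994
grip_force: 0.0
```

play_rows([
  [[0,0,0,0,0,0.08,85],[0,0,0,0,0,0,85],[0,0,0,0,0,0,76],[0,0,0,0,0,0,68],[0,0,0,0,0,0,60]],
], newtons=60)

```text
time: 56.15
tool_pos: [0.614, -0.2564, 0.0447]
tcp_rot: [-2.09, -0.872, -1.473]
wrist_force: [-1.8, -0.9, 3.2]
width: 0.712
grip_force: 35.1
```

play_rows([
  [[0,0,0,0,0,0,45],[0,0,0,0,0,0,45],[0,0,0,0,0,0,45]],
], newtons=75)

```text
time: 56.4
tool_pos: [0.614, -0.2565, 0.0448]
tcp_rot: [-2.09, -0.871, -1.474]
wrist_force: [-4.5, -1.1, 5.1]
width: 0.695
grip_force: 79.4
```

play_rows([
  [[0,0,0,0.1,0,-0.036,45],[0,0,0,0.2,0,-0.073,45],[0,0,0,0.3,0,-0.11,45],[0,0,0,0.3,0,-0.11,45],[0,0,0,0.25,0,-0.09,45]],
])

```text
time: 56.82
tool_pos: [0.6133, -0.2559, 0.1671]
tcp_rot: [-2.093, -0.87, -1.47]
wrist_force: [0.8, -0.5, -1.5]
width: 0.699
grip_force: 80.8
```

play_rows([
  [[0,0,0,0.2,0,-0.073,45],[0,0,0,0.1,0,-0.036,45],[0,0,0,0,0,0,45]],
])

```text
time: 57.07
tool_pos: [0.614, -0.2566, 0.2005]
tcp_rot: [-2.093, -0.875, -1.474]
wrist_force: [-0.8, -0.0, -1.8]
width: 0.696
grip_force: 80.8
```

Run:
```python
from h import *
from ik import *
s=bot.read_state(); print(s['tool_pos'],s['wrist_force'],s['width'],s['grip_force'])
print(delta([.53,-.07,.20],sidey(np.radians(20),np.radians(45))))
```

```text
[ 0.61398413 -0.25659556  0.20045339] [-0.78825037 -0.02209436 -1.77698519] 0.6958952290451863 80.7567294418186
(array([ 0.006, -0.003,  0.018]), array([ 0.26 , -1.913,  0.678]))
```

Now the carry, then the turn to the pour heading.

play_rows([
  [[0,0,0,0.03,-0.22,0.078,45],[0,0,0,0.05,-0.37,0.13,45],[0,0,0,0.05,-0.37,0.13,45],[0,0,0,0.05,-0.37,0.13,45],[0,0,0,0.05,-0.37,0.13,45]],
])

```text
time: 57.48
tool_pos: [0.5365, -0.0879, 0.1958]
tcp_rot: [-2.092, -0.868, -1.467]
wrist_force: [0.2, 0.9, -1.4]
width: 0.696
grip_force: 80.9
```

play_rows([
  [[0,0,0,0.03,-0.213,0.075,45],[0,0,0,0,0,0,45],[0.1,0,-0.0364,0,0,0,45],[0.2,0,-0.0728,0,0,0,45],[0.2,0,-0.0728,0,0,0,45]],
])

```text
time: 57.9
tool_pos: [0.5275, -0.0687, 0.1968]
tcp_rot: [-1.888, -1.103, -1.324]
wrist_force: [1.2, -0.3, -1.7]
width: 0.695
grip_force: 80.9
```

play_rows([
  [[0.2,0,-0.0728,0,0,0,45],[0.2,0,-0.0728,0,0,0,45],[0.2,0,-0.0728,0,0,0,45],[0.2,0,-0.0728,0,0,0,45],[0.176,0,-0.064,0,0,0,45]],
])

```text
time: 58.32
tool_pos: [0.5293, -0.0702, 0.1963]
tcp_rot: [-1.457, -1.467, -1.022]
wrist_force: [0.3, 0.6, -1.9]
width: 0.694
grip_force: 80.9
```

play_rows([
  [[0,0,0,0,0,0,45],[0,0,0,0,0,0,45]],
])

```text
time: 58.48
tool_pos: [0.5295, -0.0691, 0.1965]
tcp_rot: [-1.461, -1.464, -1.025]
wrist_force: [-0.8, -0.1, -2.1]
width: 0.697
grip_force: 81.0
```

Run:
```python
from h import *
from ik import *
s=bot.read_state(); print(s['tool_pos'],s['wrist_force'],s['width'])
R2=sidey(np.radians(20),np.radians(90)); R3=sidey(np.radians(8),np.radians(90))
print(delta([.421,.124,.20],R2)); print('lower',R3.T@[0,0,-.73])
dish('scene');dish('top')
```

```text
[ 0.52953717 -0.06912356  0.19653973] [-0.78005341 -0.08007247 -2.11892868] 0.6969875245247347
(array([0.001, 0.001, 0.006]), array([ 0.697, -1.084,  1.802]))
lower [-0.72289569  0.          0.10159636]
scene dish [0.4415 0.102 ] r 0.0646 74
top dish [0.4386 0.1034] r 0.0643 132
```

play_rows([
  [[0,0,0,0.06,-0.09,0.15,45],[0,0,0,0.12,-0.18,0.3,45],[0,0,0,0.12,-0.19,0.32,45],[0,0,0,0.12,-0.19,0.32,45],[0,0,0,0.12,-0.19,0.32,45]],
])

```text
time: 59.0
tool_pos: [0.4427, 0.0831, 0.2]
tcp_rot: [-1.463, -1.463, -1.027]
wrist_force: [0.3, 0.9, -2.0]
width: 0.693
grip_force: 81.0
```

play_rows([
  [[0,0,0,0.1,-0.16,0.27,45],[0,0,0,0.057,-0.084,0.122,45],[0,0.14,0,0,0,0,45],[0,0.14,0,0,0,0,45],[0,0.139,0,0,0,0,45]],
])

```text
time: 59.42
tool_pos: [0.4192, 0.1243, 0.2023]
tcp_rot: [-1.309, -1.314, -1.146]
wrist_force: [-0.2, -0.3, -1.9]
width: 0.694
grip_force: 81.1
```

play_rows([
  [[0,0,0,-0.15,0,0.02,45],[0,0,0,-0.25,0,0.035,45],[0,0,0,-0.2,0,0.03,45],[0,0,0,-0.12,0,0.016,45],[0,0,0,0,0,0,45]],
])

```text
time: 59.83
tool_pos: [0.419, 0.1242, 0.1271]
tcp_rot: [-1.313, -1.311, -1.14]
wrist_force: [-0.3, 0.6, -2.6]
width: 0.696
grip_force: 81.2
```

play_rows([
  [[0,0,0,0,0,0,45],[0,0,0,0,0,0,45]],
])

```text
time: 60.0
tool_pos: [0.4204, 0.1237, 0.1297]
tcp_rot: [-1.31, -1.315, -1.143]
wrist_force: [-0.1, -0.0, -2.3]
width: 0.692
grip_force: 81.1
```

Run:
```python
from h import *
from ik import *
s=bot.read_state(); print(s['tool_pos'],s['wrist_force'],s['width'],s['q'])
print(delta([.421,.124,.127],sidey(np.radians(8),np.radians(90))))
dish('top',save='t12')
```

```text
[0.42042438 0.12370977 0.12967767] [-7.82748705e-02 -1.61684859e-04 -2.27081030e+00] 0.692044967817701 [-0.5359568   0.51060997  2.2224771   1.02360981  1.64302119 -1.22584555]
(array([0.002, 0.002, 0.009]), array([-0.026,  0.006,  0.007]))
top dish [0.439  0.1042] r 0.0637 100
```

play_rows([
  [[0,0,0.1,0,0,0,45],[0,0,0.2,0,0,0,45],[0,0,0.2,0,0,0,45],[0,0,0.2,0,0,0,45],[0,0,0.2,0,0,0,45]],
])

```text
time: 60.47
tool_pos: [0.4208, 0.1237, 0.1299]
tcp_rot: [-1.511, -0.95, -0.824]
wrist_force: [0.3, -0.6, -1.9]
width: 0.696
grip_force: 81.2
```

play_rows([
  [[0,0,0.2,0,0,0,45],[0,0,0.2,0,0,0,45],[0,0,0.2,0,0,0,45],[0,0,0.2,0,0,0,45],[0,0,0.2,0,0,0,45]],
])

```text
time: 60.88
tool_pos: [0.4209, 0.1237, 0.1299]
tcp_rot: [-1.651, -0.531, -0.461]
wrist_force: [0.9, 0.6, -2.0]
width: 0.692
grip_force: 81.1
```

play_rows([
  [[0,0,0.2,0,0,0,45],[0,0,0.2,0,0,0,45],[0,0,0.2,0,0,0,45],[0,0,0.2,0,0,0,45],[0,0,0.15,0,0,0,45]],
])

```text
time: 61.3
tool_pos: [0.4209, 0.1237, 0.1299]
tcp_rot: [-1.709, -0.126, -0.11]
wrist_force: [0.3, -0.6, -1.6]
width: 0.696
grip_force: 81.0
```

play_rows([
  [[0,0,0.15,0,0,0,45],[0,0,0.15,0,0,0,45],[0,0,0.15,0,0,0,45],[0,0,0.15,0,0,0,45],[0,0,0.15,0,0,0,45]],
])

```text
time: 61.72
tool_pos: [0.4209, 0.1237, 0.1299]
tcp_rot: [-1.704, 0.194, 0.168]
wrist_force: [-1.2, 0.4, -1.4]
width: 0.693
grip_force: 81.0
```

play_rows([
  [[0,0,0.15,0,0,0,45],[0,0,0.15,0,0,0,45],[0,0,0.15,0,0,0,45],[0,0,0.15,0,0,0,45],[0,0,0.15,0,0,0,45]],
])

```text
time: 62.13
tool_pos: [0.4209, 0.1237, 0.1299]
tcp_rot: [-1.655, 0.513, 0.445]
wrist_force: [0.0, 0.1, -2.8]
width: 0.694
grip_force: 81.1
```

play_rows([
  [[0,0,0.2,0,0,0,45],[0,0,0.2,0,0,0,45],[0,0,0.2,0,0,0,45],[0,0,0.2,0,0,0,45],[0,0,0,0,0,0,45]],
])

```text
time: 62.55
tool_pos: [0.4208, 0.1237, 0.1299]
tcp_rot: [-1.552, 0.848, 0.736]
wrist_force: [0.4, -0.5, -1.0]
width: 0.695
grip_force: 81.2
```

play_rows([
  [[0,0,0,0,0,0,45],[0,0,0,0,0,0,45],[0,0,0,0,0,0,45],[0,0,0,0,0,0,45]],
])

```text
time: 62.88
tool_pos: [0.4205, 0.1239, 0.1291]
tcp_rot: [-1.553, 0.846, 0.735]
wrist_force: [0.6, -0.4, -1.1]
width: 0.695
grip_force: 81.1
```

Run:
```python
from h import *
s=bot.read_state(); print(s['tool_pos'],s['wrist_force'],s['width'],s['q'])
a=cam('scene')['image'][130:280,280:460]; b=cam('top')['image'][130:280,220:400]
o=np.hstack([cv2.resize(a,(400,333)),cv2.resize(b,(400,333))]); cv2.imwrite('pics/pour.png',o[:,:,::-1])
```

```text
[0.42051966 0.1238786  0.12907493] [ 0.6151754  -0.42889395 -1.09552454] 0.6946853782289804 [-0.53496262  0.51221266  2.22136037  1.02300089  1.64269261  1.34756295]
```

View pics/pour.png

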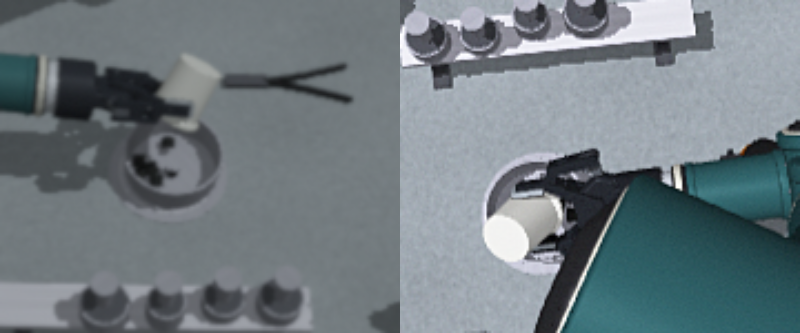

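The left half shows the stoppers lying in the dish at (155,160), with the cup inverted above it; the force has dropped to about the empty cup's weight. I'll roll a bit further to empty it fully, then roll back.

play_rows([
  [[0,0,0.24,0,0,0,45],[0,0,0.24,0,0,0,45],[0,0,0.24,0,0,0,45],[0,0,-0.24,0,0,0,45],[0,0,0.24,0,0,0,45]],
])

```text
time: 63.4
tool_pos: [0.4204, 0.1239, 0.1288]
tcp_rot: [-1.419, 1.134, 0.986]
wrist_force: [1.3, -0.2, -0.4]
width: 0.699
grip_force: 81.2
```

play_rows([
  [[0,0,0,0,0,0,45],[0,0,0,0,0,0,45],[0,0,0,0,0,0,45],[0,0,0,0,0,0,45],[0,0,0,0,0,0,45]],
])

```text
time: 63.82
tool_pos: [0.4204, 0.1239, 0.1289]
tcp_rot: [-1.415, 1.142, 0.993]
wrist_force: [0.2, -0.1, -1.6]
width: 0.697
grip_force: 81.1
```

Run:
```python
from h import *
from ik import *
s=bot.read_state(); print(s['tool_pos'],s['wrist_force'],s['width'],s['q'])
print(delta([.421,.124,.16],sidey(np.radians(8),np.radians(90),0)))
R=Rn.from_rotvec(s['tcp_rot']).as_matrix(); print('up in tool',R.T@[0,0,1])
```

```text
[0.42042879 0.12393569 0.12886055] [ 0.16791855 -0.13574507 -1.63162394] 0.6968235659012965 [-0.53492581  0.51278105  2.22140198  1.02294244  1.64258184  1.70778597]
(array([ 2.00e-03,  2.00e-03, -5.86e+00]), array([-0.3  , -0.07 , -0.043]))
up in tool [-0.96806065 -0.2079901  -0.13999532]
```

play_rows([
  [[0,0,0,-0.12,-0.026,-0.017,45],[0,0,0,-0.24,-0.052,-0.035,45],[0,0,0,-0.24,-0.052,-0.035,45],[0,0,0,-0.12,-0.026,-0.017,45],[0,0,-0.1,0,0,0,45]],
])

```text
time: 64.23
tool_pos: [0.4214, 0.1235, 0.2057]
tcp_rot: [-1.439, 1.099, 0.953]
wrist_force: [0.2, -0.3, -0.7]
width: 0.695
grip_force: 81.2
```

play_rows([
  [[0,0,-0.24,0,0,0,45],[0,0,-0.24,0,0,0,45],[0,0,-0.24,0,0,0,45],[0,0,-0.24,0,0,0,45],[0,0,-0.24,0,0,0,45]],
])

```text
time: 64.65
tool_pos: [0.4205, 0.124, 0.2033]
tcp_rot: [-1.633, 0.598, 0.521]
wrist_force: [0.6, 0.4, -2.0]
width: 0.694
grip_force: 81.1
```

play_rows([
  [[0,0,-0.24,0,0,0,45],[0,0,-0.24,0,0,0,45],[0,0,-0.24,0,0,0,45],[0,0,-0.24,0,0,0,45],[0,0,-0.24,0,0,0,45]],
])

```text
time: 65.07
tool_pos: [0.4205, 0.124, 0.2033]
tcp_rot: [-1.71, 0.088, 0.078]
wrist_force: [-0.9, 0.1, -1.8]
width: 0.695
grip_force: 81.1
```

play_rows([
  [[0,0,-0.24,0,0,0,45],[0,0,-0.24,0,0,0,45],[0,0,-0.24,0,0,0,45],[0,0,-0.24,0,0,0,45],[0,0,-0.24,0,0,0,45]],
])

```text
time: 65.48
tool_pos: [0.4204, 0.124, 0.2033]
tcp_rot: [-1.672, -0.425, -0.367]
wrist_force: [0.1, -0.4, -0.8]
width: 0.696
grip_force: 81.1
```

play_rows([
  [[0,0,-0.24,0,0,0,45],[0,0,-0.24,0,0,0,45],[0,0,-0.24,0,0,0,45],[0,0,-0.24,0,0,0,45],[0,0,-0.24,0,0,0,45]],
])

```text
time: 65.9
tool_pos: [0.4205, 0.124, 0.2033]
tcp_rot: [-1.518, -0.928, -0.805]
wrist_force: [-0.5, -1.0, -1.7]
width: 0.694
grip_force: 81.2
```

play_rows([
  [[0,0,-0.24,0,0,0,45],[0,0,-0.24,0,0,0,45],[0,0,-0.24,0,0,0,45],[0,0,-0.24,0,0,0,45],[0,-0.1,0,0,0,0,45]],
])

```text
time: 66.32
tool_pos: [0.4197, 0.1242, 0.2019]
tcp_rot: [-1.345, -1.349, -1.114]
wrist_force: [-0.6, -0.4, -1.6]
width: 0.691
grip_force: 81.2
```

play_rows([
  [[0,-0.159,0,0,0,0,45],[0,-0.16,0,0,0,0,45],[0,0,0,0,0,0,45],[0,0,0,0,0,0,45]],
])

```text
time: 66.65
tool_pos: [0.4206, 0.1241, 0.2041]
tcp_rot: [-1.46, -1.465, -1.024]
wrist_force: [0.6, 0.1, -0.7]
width: 0.7
grip_force: 81.2
```

Run:
```python
from h import *
from ik import *
s=bot.read_state(); print(s['tool_pos'],s['wrist_force'],s['width'],s['q'])
R=sidey(np.radians(20),np.radians(90))
print(delta([.50,-.06,.19],R),delta([.669,-.062,.19],R), R.T@(np.array([.169,-.002,0])*10),R.T@[0,0,-.8])
dish('scene')
```

```text
[0.42064793 0.12409901 0.2041229 ] [ 0.60381397  0.05085924 -0.6845988 ] 0.6995292511665987 [-0.50176763  0.19464936  2.23829211  0.96785719  1.60500599 -0.96611714]
(array([-0.002,  0.002,  0.006]), array([-0.766,  0.79 , -1.682])) (array([-0.002,  0.002,  0.006]), array([-0.778,  2.48 , -1.702])) [-0.0068404   1.69       -0.01879385] [-0.7517541   0.          0.27361611]
scene dish [0.4417 0.1019] r 0.0648 75
```

play_rows([
  [[0,0,0,-0.04,0.14,-0.097,45],[0,0,0,-0.076,0.276,-0.193,45],[0,0,0,-0.076,0.276,-0.193,45],[0,0,0,-0.076,0.276,-0.193,45],[0,0,0,-0.076,0.276,-0.193,45]],
])

```text
time: 67.12
tool_pos: [0.5454, 0.0299, 0.199]
tcp_rot: [-1.46, -1.458, -1.021]
wrist_force: [0.3, -0.1, -1.4]
width: 0.697
grip_force: 81.2
```

play_rows([
  [[0,0,0,-0.076,0.276,-0.193,45],[0,0,0,-0.076,0.276,-0.193,45],[0,0,0,-0.076,0.276,-0.193,45],[0,0,0,-0.076,0.276,-0.193,45],[0,0,0,-0.036,0.136,-0.096,45]],
])

```text
time: 67.53
tool_pos: [0.6712, -0.0647, 0.1957]
tcp_rot: [-1.462, -1.459, -1.023]
wrist_force: [-0.7, -0.4, -1.2]
width: 0.694
grip_force: 81.2
```

play_rows([
  [[0,0,0,0,0,0,45],[0,0,0,0,0,0,45],[0,0,0,0,0,0,45]],
])

```text
time: 67.78
tool_pos: [0.6678, -0.0621, 0.1964]
tcp_rot: [-1.46, -1.458, -1.02]
wrist_force: [-0.4, 0.7, -0.9]
width: 0.69
grip_force: 81.2
```

Run:
```python
from h import *
from ik import *
s=bot.read_state(); print(s['tool_pos'],s['wrist_force'],s['width'])
R=sidey(np.radians(20),np.radians(90))
print(delta([.669,-.062,.115],R)); blobs('scene',.115,.24,amin=30)
```

```text
[ 0.66784079 -0.0621049   0.19641137] [-0.36540496  0.6651534  -0.88600556] 0.6902192028582053
(array([-0.005, -0.004, -0.007]), array([-0.765,  0.015,  0.278]))
scene [  5 136 122  95] [ 0.4521 -0.7393] ext [0.304 0.283] z95 0.1566
scene [231 208  71  56] [ 0.671  -0.1229] ext [0.135 0.156] z95 0.2383
scene [488 247  17  17] [0.6673 0.4349] ext [0.028 0.029] z95 0.1521
scene [376 250  13  12] [0.669  0.1502] ext [0.031 0.029] z95 0.1349
scene [404 250  11  13] [0.6706 0.2156] ext [0.029 0.026] z95 0.1385
scene [321 252  12  14] [0.6805 0.0133] ext [0.031 0.027] z95 0.1428
scene [350 252  12  14] [0.681  0.0834] ext [0.029 0.027] z95 0.1469
scene [ 61 261  24   8] [ 0.7455 -0.579 ] ext [0.009 0.049] z95 0.2162
scene [544 266  48  21] [0.7263 0.5992] ext [0.047 0.112] z95 0.153
```

play_rows([
  [[0,0,0,-0.15,0.01,0.055,45],[0,0,0,-0.25,0,0.09,45],[0,0,0,-0.25,0,0.09,45],[0,0,0,-0.12,0,0.043,45],[0,0,0,0,0,0,45]],
])

```text
time: 68.25
tool_pos: [0.6674, -0.0612, 0.112]
tcp_rot: [-1.461, -1.455, -1.017]
wrist_force: [-1.2, 0.7, -1.4]
width: 0.692
grip_force: 81.2
```

play_rows([
  [[0,0,0,-0.05,0,0.018,45],[0,0,0,-0.02,0,0.007,45],[0,0,0,0,0,0,45],[0,0,0,0,0,0,45]],
])

```text
time: 68.58
tool_pos: [0.6707, -0.0632, 0.1104]
tcp_rot: [-1.462, -1.464, -1.023]
wrist_force: [0.1, -0.2, -2.0]
width: 0.697
grip_force: 81.2
```

play_rows([
  [[0,0,0,-0.02,0,0.007,45],[0,0,0,0,0,0,45],[0,0,0,0,0,0,45]],
])

```text
time: 68.83
tool_pos: [0.6702, -0.063, 0.1074]
tcp_rot: [-1.462, -1.463, -1.022]
wrist_force: [0.3, -0.4, -0.7]
width: 0.7
grip_force: 81.2
```

play_rows([
  [[0,0,0,-0.02,0,0.007,45],[0,0,0,0,0,0,45],[0,0,0,0,0,0,45]],
])

```text
time: 69.08
tool_pos: [0.6702, -0.063, 0.105]
tcp_rot: [-1.462, -1.462, -1.022]
wrist_force: [0.3, 0.0, -0.4]
width: 0.696
grip_force: 81.2
```

play_rows([
  [[0,0,0,-0.01,0,0.004,45],[0,0,0,0,0,0,45],[0,0,0,0,0,0,45]],
])

```text
time: 69.33
tool_pos: [0.6702, -0.063, 0.1049]
tcp_rot: [-1.461, -1.462, -1.023]
wrist_force: [-0.9, -1.4, 3.7]
width: 0.694
grip_force: 81.4
```

Run:
```python
from h import *
s=bot.read_state(); print(s['tool_pos'],s['wrist_force'],s['width']); dish('scene'); dish('top',save='t13')
```

```text
[ 0.67019629 -0.06304251  0.10488251] [-0.94641412 -1.40084608  3.68311551] 0.69395891256922
scene dish [0.4415 0.102 ] r 0.0646 74
top dish [0.4386 0.1034] r 0.0643 132
```

The cup is down on the ledge. I'll release it and back off.

play_rows([
  [[0,0,0,0,0,0,64],[0,0,0,0,0,0,70],[0,0,0,0,0,0,78],[0,0,0,0,0,0,85],[0,0,0,0,0,0,85]],
])

```text
time: 69.85
tool_pos: [0.67, -0.0628, 0.1033]
tcp_rot: [-1.462, -1.462, -1.021]
wrist_force: [-0.9, -0.4, -1.0]
width: 0.996
grip_force: 0.0
```

play_rows([
  [[0,0,0,0,0,0,85],[0,0,0,0,0,-0.1,85],[0,0,0,0,0,-0.25,85],[0,0,0,0,0,-0.3,85],[0,0,0,0,0,-0.3,85]],
])

```text
time: 70.27
tool_pos: [0.6699, -0.153, 0.1368]
tcp_rot: [-1.461, -1.462, -1.021]
wrist_force: [0.9, 0.6, 0.8]
width: 0.994
grip_force: 0.0
```

play_rows([
  [[0,0,0,0.2,0,-0.2,85],[0,0,0,0.35,0,-0.1,85],[0,0,0,0.3,0,-0.1,85],[0,0,0,0,0,0,85],[0,0,0,0,0,0,85]],
])

```text
time: 70.68
tool_pos: [0.6712, -0.1622, 0.2333]
tcp_rot: [-1.464, -1.469, -1.025]
wrist_force: [-0.3, -0.1, -1.1]
width: 0.994
grip_force: 0.0
```

Run:
```python
from h import *
s=bot.read_state(); print(s['tool_pos'],s['wrist_force'])
dish('scene',save='s14'); dish('top')
blobs('scene',.115,.16,amin=30); blobs('top',.115,.16,amin=30); blobs('wrist',.062,.16,xr=(.6,.75))
a=cam('scene')['image'][130:300,230:500]; b=cam('wrist')['image']
cv2.imwrite('pics/fin.png',np.vstack([cv2.resize(a,(540,340),interpolation=2),cv2.resize(b,(400,250))[:, :].repeat(1,0) if 0 else cv2.copyMakeBorder(cv2.resize(b,(416,260)),0,0,0,124,0)])[:,:,::-1])
```

```text
[ 0.67115229 -0.1621668   0.23325934] [-0.32628843 -0.10139332 -1.06377859]
scene dish [0.4413 0.1019] r 0.0645 73
top dish [0.4386 0.1034] r 0.0644 132
scene [  5 136 106  94] [ 0.4521 -0.7515] ext [0.304 0.257] z95 0.1568
scene [275 242  28  28] [ 0.6709 -0.0801] ext [0.071 0.067] z95 0.1375
scene [488 247  17  18] [0.6686 0.4342] ext [0.03 0.03] z95 0.1526
scene [376 250  13  12] [0.6691 0.1502] ext [0.03  0.029] z95 0.1345
scene [404 250  11  13] [0.6706 0.2155] ext [0.031 0.026] z95 0.1384
scene [321 252  12  14] [0.681  0.0133] ext [0.03  0.027] z95 0.143
scene [350 252  12  14] [0.6813 0.0834] ext [0.029 0.027] z95 0.1467
scene [544 266  48  21] [0.7268 0.5982] ext [0.046 0.112] z95 0.1532
top [325 116  26  26] [ 0.6683 -0.0782] ext [0.068 0.067] z95 0.1376
top [ 57 123  53  23] [0.7251 0.6071] ext [0.05  0.131] z95 0.1526
top [297 123  12  12] [0.6764 0.0147] ext [0.028 0.029] z95 0.1424
top [558 123  82 120] [ 0.451  -0.7388] ext [0.302 0.281] z95 0.1554
top [271 125  12  13] [0.6768 0.0843] ext [0.03  0.029] z95 0.1464
top [247 133  12  12] [0.6658 0.151 ] ext [0.03  0.029] z95 0.1346
top [222 135  12  12] [0.6669 0.2168] ext [0.03  0.029] z95 0.1378
top [138 144  16  15] [0.6614 0.4352] ext [0.028 0.028] z95 0.153
wrist [309   3  21  16] [0.6743 2.2278] ext [0.148 0.039] z95 0.1575
wrist [328  56  22  43] [0.7238 0.5895] ext [0.052 0.103] z95 0.1499
wrist [305  76  23  43] [0.6635 0.4227] ext [0.054 0.043] z95 0.149
wrist [284 121  70 200] [0.6714 0.0592] ext [0.071 0.349] z95 0.1392
```

View pics/fin.png

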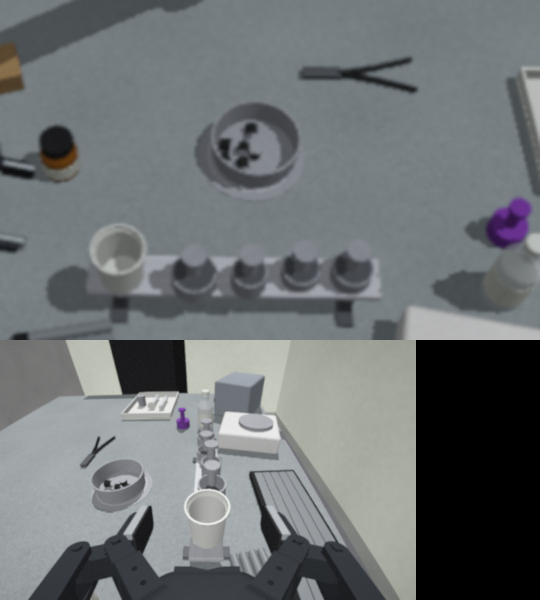

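The picture shows the empty cup upright on the ledge at (118,258), with the four weights beside it. The stoppers are all in the dish on the plate at (245,145), and the jar, purple weight, flask and tweezers have not moved. I'm handing in.

```bash
python3 -c "
from workcell import bot
print(bot.finish_job())"
```

```text
the job is handed in; nothing more can be done
None
```

Job handed in, with no verdict returned: the dish is about 4 mm off the plate's centre with every stopper I could see in it, poured after I re-centred the dish following a knock, and the empty cup and all four weights stand upright on the ledge, two of the weights about 9 mm towards its back edge.

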